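# Open the battery rest, load it and book it in

## Task

Get the battery rest ready first: pull out all three telescoping arms by their black tabs until each arm's sprung button pops up through the next hole. Only then lay every battery pack down in a cradle, one to a cradle, flat on both seats between the end stops, and when all are in let go, pick up the hand scanner, aim its window squarely at the middle of the barcode card from about 10 cm and hold it steady there for two seconds. Finally lay the scanner back flat, right way up, on the middle of its rubber pad; leave the other things on the bench alone, and see that every pack is still in place.

Things in the scene. Friction and masses are not known exactly. Their poses are not given: they have to be found in the camera images.
- rack: Battery rest fixed to the bench: two cross bars 280 mm long carrying three parallel telescoping arms 95 mm apart, about 100 mm high. Origin on the bench under the middle arm; x away from the robot, y to its left, z up. The arms pull out along -x, towards the robot. Each has a pack cradle: a fixed far seat, and a near seat that moves with the sliding tube.
- tube_left (a joint): How far the sliding tube of the arm at the rack's +y side (95 mm from the middle arm) is pulled out, m; starts at 0 to 0.03. The sprung button meets its hole at 0.060 and locks it there both ways (2 mm of play). Sliding friction 3 to 5 N; do not pull over 25 N.
- button_left (a joint): Brass sprung button, 12 mm across, on the sliding tube of the arm at the rack's +y side (95 mm from the middle arm): 0 when popped up 5 mm proud of the outer tube (locked), about 0.009 m while still pushed down inside it. It pops by itself in the dark hole in the outer tube's top, 30 mm to the rack's +x of its origin.
- tab_left (a point): Middle of the black upright pull tab at the robot's end of the arm at the rack's +y side (95 mm from the middle arm), moving with its tube: 10 mm thick (rack's y), 34 mm long (x), its top 17 mm above this point, which is 85 mm above the bench. Axes as the rack's. The near seat's end stop is 17 mm to +x. Pinch it from above across its thickness.
- seat_left (a point): Centre of a seated pack (86 mm up, long axis on the rack's x, either way round) in the arm at the rack's +y side (95 mm from the middle arm), once locked; fixed to the rack. Seat floors are 72 mm up and 28 mm long, end stops 158 mm apart and 12 mm high, side lips 48 mm apart and 10 mm high: 4 mm to spare all round a pack. Between the seats only the tube (26 mm wide, top 58 mm up) is under the pack.
- tube_mid (a joint): How far the sliding tube of the middle arm is pulled out, m; starts at 0 to 0.03. The sprung button meets its hole at 0.060 and locks it there both ways (2 mm of play). Sliding friction 3 to 5 N; do not pull over 25 N.
- button_mid (a joint): Brass sprung button, 12 mm across, on the sliding tube of the middle arm: 0 when popped up 5 mm proud of the outer tube (locked), about 0.009 m while still pushed down inside it. It pops by itself in the dark hole in the outer tube's top, 30 mm to the rack's +x of its origin.
- tab_mid (a point): Middle of the black upright pull tab at the robot's end of the middle arm, moving with its tube: 10 mm thick (rack's y), 34 mm long (x), its top 17 mm above this point, which is 85 mm above the bench. Axes as the rack's. The near seat's end stop is 17 mm to +x. Pinch it from above across its thickness.
- seat_mid (a point): Centre of a seated pack (86 mm up, long axis on the rack's x, either way round) in the middle arm, once locked; fixed to the rack. Seat floors are 72 mm up and 28 mm long, end stops 158 mm apart and 12 mm high, side lips 48 mm apart and 10 mm high: 4 mm to spare all round a pack. Between the seats only the tube (26 mm wide, top 58 mm up) is under the pack.
- tube_right (a joint): How far the sliding tube of the arm at the rack's -y side (95 mm from the middle arm) is pulled out, m; starts at 0 to 0.03. The sprung button meets its hole at 0.060 and locks it there both ways (2 mm of play). Sliding friction 3 to 5 N; do not pull over 25 N.
- button_right (a joint): Brass sprung button, 12 mm across, on the sliding tube of the arm at the rack's -y side (95 mm from the middle arm): 0 when popped up 5 mm proud of the outer tube (locked), about 0.009 m while still pushed down inside it. It pops by itself in the dark hole in the outer tube's top, 30 mm to the rack's +x of its origin.
- tab_right (a point): Middle of the black upright pull tab at the robot's end of the arm at the rack's -y side (95 mm from the middle arm), moving with its tube: 10 mm thick (rack's y), 34 mm long (x), its top 17 mm above this point, which is 85 mm above the bench. Axes as the rack's. The near seat's end stop is 17 mm to +x. Pinch it from above across its thickness.
- seat_right (a point): Centre of a seated pack (86 mm up, long axis on the rack's x, either way round) in the arm at the rack's -y side (95 mm from the middle arm), once locked; fixed to the rack. Seat floors are 72 mm up and 28 mm long, end stops 158 mm apart and 12 mm high, side lips 48 mm apart and 10 mm high: 4 mm to spare all round a pack. Between the seats only the tube (26 mm wide, top 58 mm up) is under the pack.
- pack1_center (a point): Centre of a black laptop battery pack, 150 x 40 x 28 mm (x long, z up), about 0.2 kg, lying flat on the bench, with a white sticker on top. All packs are alike and may be turned end for end; there may be two or three of them (None if absent).
- pack2_center (a point): Centre of a black laptop battery pack, 150 x 40 x 28 mm (x long, z up), about 0.2 kg, lying flat on the bench, with a white sticker on top. All packs are alike and may be turned end for end; there may be two or three of them (None if absent).
- pack3_center (a point): Centre of a black laptop battery pack, 150 x 40 x 28 mm (x long, z up), about 0.2 kg, lying flat on the bench, with a white sticker on top. All packs are alike and may be turned end for end; there may be two or three of them (None if absent).
- scanner_grip (a point): Hand scanner, 0.18 kg, lying flat on its rubber pad: light body, wider grey head at its +x end (56 mm wide, 55 mm high, reaching 92 mm ahead of this point). This point is the middle of the grip, 16 mm above the underside; the grip is 36 mm wide (y), 30 mm high, from 72 mm behind to 40 mm ahead of it.
- scanner: The scanner, its origin at its underside, 16 mm below scanner_grip. x forward, z up.
- scanner_window (a point): Middle of the scanner's amber window, on the sloping underside of the head: 80.5 mm ahead of scanner_grip (scanner's x) and 0.5 mm below it. Its x axis is the beam: it points forward and 45 degrees down when the scanner lies flat; y is the scanner's y.
- card_center (a point): Middle of the barcode card, 66 x 76 mm, on a fixed stand, 46 mm above the bench. z is the card's outward normal, which points up and back towards the robot at 45 degrees; its y axis is level.
- pad_top (a point): Middle of the top of the scanner's black rubber pad, 220 (x) x 90 (y) x 6 mm, fixed on the bench.
- dispenser: Bystander: blue tape dispenser; to be left alone.
- tool_cup: Bystander: clear tool cup; to be left alone.
- tape_roll: Bystander: tape roll; to be left alone.
Not all that is in view belongs to the job. What is shaped like the scanner but green is not meant.

How it is judged (in metres and radians):
On the way, in this order (a step that is already met when the one before it is completed fails the run):
1. all three arms are pulled out and their buttons have popped up (value of joint each of tube_left, tube_mid, tube_right above 0.055 m and value of joint each of button_left, button_mid, button_right below 0.003 m), for 0.2 s.
2. every pack lies in a cradle, let go (((x of pack1_center in the frame of seat_left between -0.009 and 0.009 m and y of pack1_center in the frame of seat_left between -0.009 and 0.009 m and z of pack1_center in the frame of seat_left between -0.005 and 0.005 m) or (x of pack1_center in the frame of seat_mid between -0.009 and 0.009 m and y of pack1_center in the frame of seat_mid between -0.009 and 0.009 m and z of pack1_center in the frame of seat_mid between -0.005 and 0.005 m) or (x of pack1_center in the frame of seat_right between -0.009 and 0.009 m and y of pack1_center in the frame of seat_right between -0.009 and 0.009 m and z of pack1_center in the frame of seat_right between -0.005 and 0.005 m)) and angle between the x axis of each of pack1_center, pack2_center, pack3_center and the x axis of rack, either way round below 0.12 rad and angle between pack1_center's own x axis and vertical between 1.5 and 1.64 rad and ((x of pack2_center in the frame of seat_left between -0.009 and 0.009 m and y of pack2_center in the frame of seat_left between -0.009 and 0.009 m and z of pack2_center in the frame of seat_left between -0.005 and 0.005 m) or (x of pack2_center in the frame of seat_mid between -0.009 and 0.009 m and y of pack2_center in the frame of seat_mid between -0.009 and 0.009 m and z of pack2_center in the frame of seat_mid between -0.005 and 0.005 m) or (x of pack2_center in the frame of seat_right between -0.009 and 0.009 m and y of pack2_center in the frame of seat_right between -0.009 and 0.009 m and z of pack2_center in the frame of seat_right between -0.005 and 0.005 m)) and angle between pack2_center's own x axis and vertical between 1.5 and 1.64 rad and ((x of pack3_center in the frame of seat_left between -0.009 and 0.009 m and y of pack3_center in the frame of seat_left between -0.009 and 0.009 m and z of pack3_center in the frame of seat_left between -0.005 and 0.005 m) or (x of pack3_center in the frame of seat_mid between -0.009 and 0.009 m and y of pack3_center in the frame of seat_mid between -0.009 and 0.009 m and z of pack3_center in the frame of seat_mid between -0.005 and 0.005 m) or (x of pack3_center in the frame of seat_right between -0.009 and 0.009 m and y of pack3_center in the frame of seat_right between -0.009 and 0.009 m and z of pack3_center in the frame of seat_right between -0.005 and 0.005 m)) and angle between pack3_center's own x axis and vertical between 1.5 and 1.64 rad and contact force between the fingers and anything else below 0.1 N), for 0.3 s.
3. the held scanner is aimed at the card's middle (within 22 mm), square to it (within 0.4 rad), from 60 to 150 mm, steadily for 1 s (x of card_center in the frame of scanner_window between 0.06 and 0.15 m and y of card_center in the frame of scanner_window between -0.022 and 0.022 m and z of card_center in the frame of scanner_window between -0.022 and 0.022 m and angle between the x axis of scanner_window and the z axis of card_center, either way round below 0.4 rad and linear speed of scanner below 0.03 m/s and angular speed of scanner below 0.2 rad/s), for 1 s.
At the end, for the whole second after the job is handed in: All three arms out (over 55 mm) with buttons up (under 3 mm); every pack flat in a cradle (centre within 9 mm sideways and lengthwise, 5 mm in height, 0.12 rad of its seat); scanner upright at rest on its pad (grip within 60 mm along, 35 mm across of the middle) (all of step 1 and ((x of pack1_center in the frame of seat_left between -0.009 and 0.009 m and y of pack1_center in the frame of seat_left between -0.009 and 0.009 m and z of pack1_center in the frame of seat_left between -0.005 and 0.005 m) or (x of pack1_center in the frame of seat_mid between -0.009 and 0.009 m and y of pack1_center in the frame of seat_mid between -0.009 and 0.009 m and z of pack1_center in the frame of seat_mid between -0.005 and 0.005 m) or (x of pack1_center in the frame of seat_right between -0.009 and 0.009 m and y of pack1_center in the frame of seat_right between -0.009 and 0.009 m and z of pack1_center in the frame of seat_right between -0.005 and 0.005 m)) and angle between the x axis of each of pack1_center, pack2_center, pack3_center and the x axis of rack, either way round below 0.12 rad and angle between pack1_center's own x axis and vertical between 1.5 and 1.64 rad and ((x of pack2_center in the frame of seat_left between -0.009 and 0.009 m and y of pack2_center in the frame of seat_left between -0.009 and 0.009 m and z of pack2_center in the frame of seat_left between -0.005 and 0.005 m) or (x of pack2_center in the frame of seat_mid between -0.009 and 0.009 m and y of pack2_center in the frame of seat_mid between -0.009 and 0.009 m and z of pack2_center in the frame of seat_mid between -0.005 and 0.005 m) or (x of pack2_center in the frame of seat_right between -0.009 and 0.009 m and y of pack2_center in the frame of seat_right between -0.009 and 0.009 m and z of pack2_center in the frame of seat_right between -0.005 and 0.005 m)) and angle between pack2_center's own x axis and vertical between 1.5 and 1.64 rad and ((x of pack3_center in the frame of seat_left between -0.009 and 0.009 m and y of pack3_center in the frame of seat_left between -0.009 and 0.009 m and z of pack3_center in the frame of seat_left between -0.005 and 0.005 m) or (x of pack3_center in the frame of seat_mid between -0.009 and 0.009 m and y of pack3_center in the frame of seat_mid between -0.009 and 0.009 m and z of pack3_center in the frame of seat_mid between -0.005 and 0.005 m) or (x of pack3_center in the frame of seat_right between -0.009 and 0.009 m and y of pack3_center in the frame of seat_right between -0.009 and 0.009 m and z of pack3_center in the frame of seat_right between -0.005 and 0.005 m)) and angle between pack3_center's own x axis and vertical between 1.5 and 1.64 rad and x of scanner_grip in the frame of pad_top between -0.06 and 0.06 m and y of scanner_grip in the frame of pad_top between -0.035 and 0.035 m and z of scanner_grip in the frame of pad_top between 0.008 and 0.024 m and angle between scanner_grip's own z axis and vertical below 0.15 rad and linear speed of scanner below 0.02 m/s); the robot touches nothing.
It fails at once if the blue tape dispenser is moved over 30 mm (distance of dispenser from where it was at the start of the episode above 0.03 m).
It fails at once if the clear tool cup is moved over 30 mm (distance of tool_cup from where it was at the start of the episode above 0.03 m).
It fails at once if the tape roll is moved over 30 mm (distance of tape_roll from where it was at the start of the episode above 0.03 m).
Of pack1, pack2, pack3 only 2 to 3 are there at a start; the rules pass over those that are not, and their reading is None.
At some moment in a run one of pack1, pack2, pack3 may be knocked a few centimetres aside while the robot is not near it.
It also fails if it takes over 210 s, if anything falls off the work surface, if the arm or the gripper's body presses on something with over 40 N, if the wrist force passes 120 N, or if a joint passes its speed limit or range.

## Robot

A 6-joint arm with a two-finger parallel gripper is mounted at the origin on the work surface. World frame = base frame: x ahead of the robot, y to its left, z up, the work surface at z = 0. Lengths are in mm, angles in rad, forces in N, time in s.
With the tool pointing down it reaches from about 250 to 725 mm from the base axis. Payload 9.7 kg.
Tool frame: the origin (TCP) lies midway between the tips of the shut fingers; the grasp point (between the pads) lies 19 mm behind it; z points along the fingers, y is the line along which they close (so a half turn about z gives the same grasp; the last joint's range is limited). The gripper opens to 85 mm and grips with 20 to 120 N. Pads are 22 mm wide; open, the fingers measure 114 mm over their backs; the gripper's body (76 mm by 85 mm) begins 54 mm behind the grasp point. The pads swing forward as they close: fully open they stand 13 mm farther back than shut.
Start: joints at [-1.341, 0.087, 0.176, 1.66, 0, 1.571], TCP at [125.278, -535.539, 231.284] pointing down, gripper open.
Joint ranges: [-3.13, 3.13], [-0.85, 1.81], [-1.15, 1.24], [-2.2, 2.28], [-1.44, 1.52], [-3.14, 3.14]. Speed limits (rad/s): [2.22, 2.22, 2.57, 3.14, 3.14, 3.14].

## Interface

Orientations are given as a unit quaternion [w, x, y, z].
In Python, from station import status, read_camera, camera_params, workorder gives the robot as it stands. The module is installed in compiled form; this text tells all that it offers.
- The arm moves only by the tool servo_tool, never from a script. Its argument "motion" is one flat list of numbers, 7 for each row, row after row: the turn, a rotation vector about the tool's x, y, z in degrees, then the shift along the tool's x, y, z in mm, then the opening, from -1 (shut) to 1 (fully open). A call has 1 to 20 rows; each row shifts and turns the commanded pose from where the row before left it, along the tool's axes as they then stand; what a row does not reach is not made up. A row lasts 1/12 s, in which the tool goes at most 41.7 mm and 7.16 degrees, less where a joint would pass 70% of its speed; a pose out of reach is approached as far as the arm can. A call is refused whole if a number of a shift passes 41.7 or a number of a turn 7.16, either way. A call with a gripper value outside its range is refused whole. The fingers move at their own pace and stop on an object; "squeeze" is the grip in N (left out, the last holds). Time passes only in rows, so rows that do not move let the fingers close. It gives the time, the measured TCP pose, the force, the opening and the grip force at its end, in the units of the state.
- status.read_state(): the state, without advancing time (a new reading comes with each control period).
- read_camera(name): name is "scene" or "top" or "wrist"; returns the picture (420x560x3 uint8, red, green, blue); there is no depth.
- camera_params(name): a dict with "camera_matrix" (3x3 intrinsics, pixels), "k1" (the pictures are not rectified: a ray, as slopes to the right and down, at radius r is drawn at 1 + k1 r^2 times it, then the intrinsics apply), "rvec" (rotation vector, rad) and "tvec" (3), from world to camera coordinates, as OpenCV has them; the wrist camera has in their place "tool_from_camera" (4x4, takes a point from camera to tool coordinates, whose origin is the TCP and whose axes are the flange's). Camera axes: x right, y down, z forward; pixel columns grow to the right and rows downward; lengths in mm; the calibration is good to about 2 mm. A picture is of the moment at which its call begins: read the wrist's pose just before it. camera_params takes no time and is no camera call.
- workorder.job_done(): hands the job in; it is judged then, once.
The state is a dict: "time": time; "q": joint angles; "joint_velocities": joint speeds; "tau": joint torques, N m; "ee_pos": TCP position; "tool_rot": TCP orientation; "wrist_force": force on the tool from outside, world axes, zero at the start; "wrist_torque": the same for the moment, N m; "gripper_width": opening from 0.0 (shut) to 1.0 (fully open); "grip_force": force on a finger pad.
Only numpy, scipy, OpenCV 4.12 (cv2) and the standard library are available. Lean on these libraries where they do the work, as an engineer would, in place of code of your own. Each camera call takes 0.05 s, during which the arm holds its last target. There are 200 camera calls.

## Working session

There is one attempt and no reset: what is moved stays moved. The work goes in short steps, Python scripts to look and compute and a tool call to move; the robot and the scene stay as the last step left them, time stands still between calls to the robot, and variables do not carry over. Pictures are saved under pics/ and viewed, at most 15 in all, crops included, and the job is handed in when it is done.

Besides the shell and the picture viewer there is one more tool, called after ">>>" by a JSON object that holds its "name" and its "arguments", one argument or row to a line. servo_tool: Moves the arm, as the interface text tells. Its arguments: {"type":"object","properties":{"motion":{"type":"array","items":{"type":"number"}},"squeeze":{"type":"number"}},"required":["motion"]}

```bash
mkdir -p pics; cat > h.py <<'E'
import numpy as np, cv2
from station import status, read_camera, camera_params, workorder
from scipy.spatial.transform import Rotation as R
def st(): return status.read_state()
def tool():
    s=st(); q=s['tool_rot']; T=np.eye(4); T[:3,:3]=R.from_quat([q[1],q[2],q[3],q[0]]).as_matrix(); T[:3,3]=s['ee_pos']; return T
def cam(name,T=None):
    p=camera_params(name); K=np.array(p['camera_matrix'],float)
    if name=='wrist':
        M=(tool() if T is None else T)@np.array(p['tool_from_camera'])
    else:
        M=np.eye(4); Rm=cv2.Rodrigues(np.array(p['rvec'],float))[0]; M[:3,:3]=Rm.T; M[:3,3]=-Rm.T@np.array(p['tvec'],float).ravel()
    return K,p['k1'],M   # M camera->world
def ray(c,uv):
    K,k1,M=c; d=np.linalg.solve(K,[uv[0],uv[1],1.])[:2]; s=d.copy()
    for _ in range(20): s=d/(1+k1*(s@s))
    v=M[:3,:3]@np.array([s[0],s[1],1.]); return M[:3,3],v/np.linalg.norm(v)
def atz(c,uv,z):
    o,v=ray(c,uv); return o+v*(z-o[2])/v[2]
def tri(obs):  # [(c,uv),...]
    A=np.zeros((3,3));b=np.zeros(3); L=[ray(*x) for x in obs]
    for o,v in L: P=np.eye(3)-np.outer(v,v); A+=P;b+=P@o
    x=np.linalg.solve(A,b); return x,[np.linalg.norm(np.cross(x-o,v)) for o,v in L]
def proj(c,X):
    K,k1,M=c; p=M[:3,:3].T@(np.asarray(X,float)-M[:3,3]); s=p[:2]/p[2]; s=s*(1+k1*(s@s)); return (K@[s[0],s[1],1])[:2]
def snap(name,f):
    c=cam(name); im=read_camera(name); np.save('pics/'+f+'.npy',np.array(c,dtype=object),allow_pickle=True)
    cv2.imwrite('pics/'+f+'.png',im[:,:,::-1]); return c,im
def load(f): return tuple(np.load('pics/'+f+'.npy',allow_pickle=True))
E
python3 - <<'E'
from h import *
np.set_printoptions(precision=3,suppress=True)
for n in('scene','top','wrist'):
    c,im=snap(n,n+'0'); print(n,c)
print(st()); print(camera_params('wrist')['tool_from_camera'])
E
```

```text
scene (array([[384.615,   0.   , 275.811],
       [  0.   , 384.615, 199.58 ],
       [  0.   ,   0.   ,   1.   ]]), -0.08778553277989234, array([[  -0.557,    0.486,   -0.673, 1417.319],
       [   0.83 ,    0.334,   -0.446,  489.252],
       [   0.008,   -0.807,   -0.59 ,  768.617],
       [   0.   ,    0.   ,    0.   ,    1.   ]]))
top (array([[442.861,   0.   , 272.425],
       [  0.   , 442.861, 210.94 ],
       [  0.   ,   0.   ,   1.   ]]), -0.0004130077587452314, array([[   0.005,   -0.999,    0.043,  557.637],
       [  -1.   ,   -0.004,    0.02 ,  -40.605],
       [  -0.02 ,   -0.043,   -0.999, 1331.788],
       [   0.   ,    0.   ,    0.   ,    1.   ]]))
wrist (array([[296.78 ,   0.   , 284.03 ],
       [  0.   , 296.78 , 207.454],
       [  0.   ,   0.   ,   1.   ]]), -0.011201054912229108, array([[   0.229,   -0.936,   -0.269,  193.271],
       [  -0.974,   -0.22 ,   -0.063, -519.343],
       [  -0.001,    0.276,   -0.961,  372.412],
       [   0.   ,    0.   ,    0.   ,    1.   ]]))
{'time': 0.15, 'q': array([-1.341,  0.087,  0.175,  1.66 ,  0.   ,  1.571]), 'joint_velocities': array([-0.002, -0.001,  0.001, -0.001, -0.001,  0.001]), 'tau': array([  0.001, -52.076,  46.504,   0.014,   0.   ,  -0.   ]), 'ee_pos': array([ 125.226, -535.365,  230.763]), 'tool_rot': array([-0.001,  0.993,  0.115, -0.   ]), 'wrist_force': array([-0.024, -0.187, -0.108]), 'wrist_torque': array([-0.014, -0.013,  0.017]), 'grip_force': 0.0, 'gripper_width': 0.9969743524715182}
[[   0.001   -0.961   -0.276   69.894]
 [   1.       0.001    0.001   -0.242]
 [  -0.001   -0.276    0.961 -141.77 ]
 [   0.       0.       0.       1.   ]]
```

View pics/top0.png

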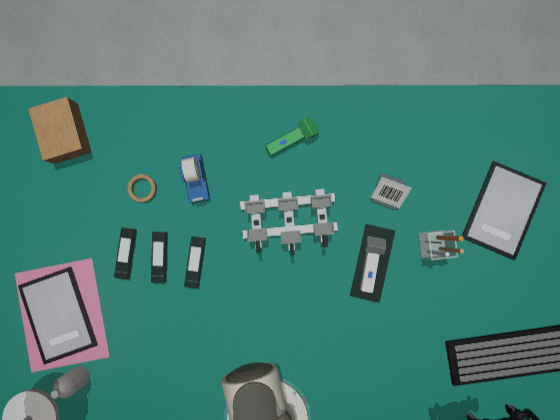

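View pics/scene0.png

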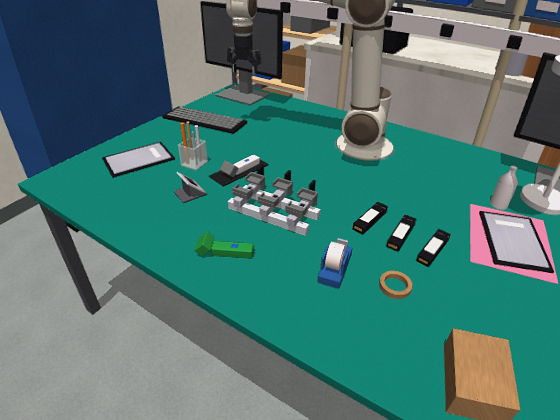

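Top view: packs at (125,253), (159,257), (195,262); rack middle about (290,218), tabs near (258,246), (291,249), (323,238); scanner (373,263) on its pad, card (391,190), dispenser (194,180), tape roll (142,188), cup (440,245). The scene view confirms three packs.

```bash
python3 - <<'E'
from h import *
np.set_printoptions(precision=1,suppress=True)
c=load('top0')
for n,uv,z in[('p1',(125,253),28),('p2',(159,257),28),('p3',(195,262),28),('p1a',(129,230),28),('p1b',(121,277),28),('tabL',(258,246),95),('tabM',(291,249),95),('tabR',(323,240),95),('barfarL',(241,206),30),('barfarR',(335,198),30),('barnL',(243,235),30),('barnR',(337,227),30),('scan',(370,268),30),('head',(376,243),50),('padc',(373,263),6),('card',(391,190),46)]:
    print(n,atz(c,uv,z))
E
```

```text
p1 [487.  421.2  28. ]
p2 [475.9 320.   28. ]
p3 [461.8 213.3  28. ]
p1a [555.  410.6  28. ]
p1b [416.4 431.8  28. ]
tabL [512.3  24.4  95. ]
tabM [504.5 -67.5  95. ]
tabR [ 529.9 -156.4   95. ]
barfarL [627.3  78.7  30. ]
barfarR [ 651.8 -197.7   30. ]
barnL [541.9  72.2  30. ]
barnR [ 566.7 -203.4   30. ]
scan [ 447.7 -299.2   30. ]
head [ 521.1 -312.7   50. ]
padc [ 460.6 -312.9    6. ]
card [ 674.4 -357.6   46. ]
```

>>> {"name": "servo_tool", "arguments": {
  "motion": [0,0,4.1,0,0,0,1,0,0,4.1,0,0,0,1,0,0,0,29,-29,-1.3,1,0,0,0,29,-29,-1.3,1,0,0,0,29,-29,-1.3,1,0,0,0,29,-29,-1.3,1,0,0,0,29,-29,-1.3,1,0,0,0,29,-29,-1.3,1,0,0,0,29,-29,-1.3,1,0,0,0,29,-29,-1.3,1,0,0,0,29,-29,-1.3,1,0,0,0,29,-29,-1.3,1,0,0,0,29,-29,-1.3,1,0,0,0,29,-29,-1.3,1,0,0,0,29,-29,-1.3,1,0,0,0,29,-29,-1.3,1,0,0,0,29,-29,-1.3,1,0,0,0,0,0,0,1,0,0,0,0,0,0,1],
  "squeeze": 60
}}

```text
time: 1.73
ee_pos: [521.6, -62.8, 249.8]
tool_rot: [-0.0, 0.999, 0.045, -0.001]
wrist_force: [-1.1, -0.5, 0.9]
gripper_width: 1.0
grip_force: 0.0
```

```bash
python3 - <<'E'
from h import *
print(st()['ee_pos'],st()['tool_rot'],st()['joint_velocities']); snap('wrist','w1')
E
```

```text
[521.62615563 -62.84280592 249.78747111] [-1.19999288e-04  9.98982380e-01  4.50921613e-02 -9.42017861e-04] [-0.05240271 -0.03754478 -0.02240763  0.0103846  -0.00638077 -0.01814586]
```

View pics/w1.png

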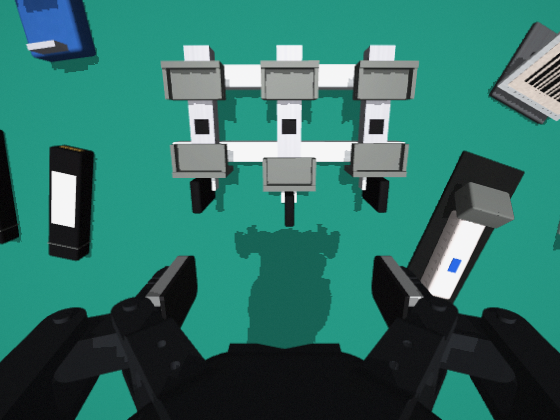

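Wrist view: rack with dark holes at (202,126), (289,126), (376,126); tabs' tops at about (196,195), (289,209), (381,194); end pack at (71,202), scanner at (460,240), card upper right.

```bash
python3 - <<'E'
from h import *
np.set_printoptions(precision=1,suppress=True)
c=load('w1')
for uv in[(202,126),(289,126),(376,126)]: print('hole',atz(c,uv,58))
for uv in[(196,195),(289,209),(381,194)]: print('tab',atz(c,uv,102))
t=load('top0')
for a,b in[((196,195),(258,246)),((289,209),(291,249))]: print(tri([(c,a),(t,b)]))
E
```

```text
hole [578.9  31.8  58. ]
hole [587.4 -62.2  58. ]
hole [ 596.1 -156.3   58. ]
tab [513.   25.1 102. ]
tab [506.9 -69.2 102. ]
tab [ 530.9 -159.7  102. ]
(array([513. ,  24.4, 103.3]), [np.float64(0.546169644228287), np.float64(0.546169644228309)])
(array([504.5, -68.6,  94.2]), [np.float64(1.0132699942474792), np.float64(1.0132699942474996)])
```

>>> {"name": "servo_tool", "arguments": {
  "motion": [0,0,0,-1.4,-30,10,0,0,0,0,-1,-30,20,0,0,0,0,-1,-29,25,0,0,0,0,0,0,30,0,0,0,0,0,0,30,0,0,0,0,0,0,30,0,0,0,0,0,0,20,0,0,0,0,0,0,10,0,0,0,0,0,0,0,0,0,0,0,0,0,0,-1,0,0,0,0,0,0,-1,0,0,0,0,0,0,-1,0,0,0,0,0,0,-1,0,0,0,0,0,0,-1,0,0,0,0,0,0,-1],
  "squeeze": 60
}}

```text
time: 3.03
ee_pos: [510.6, 26.3, 78.0]
tool_rot: [-0.003, 0.999, 0.044, 0.001]
wrist_force: [-2.5, 14.8, 4.8]
gripper_width: 0.099
grip_force: 60.6
```

```bash
python3 - <<'E'
from h import *
np.set_printoptions(precision=1,suppress=True)
c=load('w1'); O=np.array([557.5,-64.9]); e=np.array([.9958,.0911])
for uv in[(289,62),(200,62),(378,62)]: print('farstop',(atz(c,uv,84)[:2]-O)@e)
print(st()['ee_pos'],st()['gripper_width'],st()['grip_force'],st()['wrist_force'])
E
```

```text
farstop 88.9779638456219
farstop 89.1089660749367
farstop 89.10401173730723
[510.6  26.3  78. ] 0.09871375764829111 60.648193359375 [-2.5 14.8  4.8]
```

>>> {"name": "servo_tool", "arguments": {
  "motion": [0,0,0,0,-0.7,0,-1,0,0,0,-3,-0.5,0,-1,0,0,0,-4,0,0,-1,0,0,0,-4,0,0,-1,0,0,0,-4,0,0,-1,0,0,0,-4,0,0,-1,0,0,0,-4,0,0,-1,0,0,0,-4,0,0,-1,0,0,0,-4,0,0,-1,0,0,0,-4,0,0,-1,0,0,0,-4,0,0,-1,0,0,0,-4,0,0,-1,0,0,0,-2,0,0,-1,0,0,0,0,0,0,-1]
}}

```text
time: 4.2
ee_pos: [466.2, 22.3, 77.9]
tool_rot: [-0.001, 0.999, 0.044, 0.002]
wrist_force: [0.4, 7.5, 1.1]
gripper_width: 0.105
grip_force: 60.2
```

>>> {"name": "servo_tool", "arguments": {
  "motion": [0,0,0,-1.5,0,0,-1,0,0,0,-1.5,0,0,-1,0,0,0,-1.5,0,0,-1,0,0,0,-1.5,0,0,-1,0,0,0,-1,0,0,-1]
}}

```text
time: 4.62
ee_pos: [459.7, 21.7, 78.0]
tool_rot: [-0.001, 0.999, 0.044, 0.002]
wrist_force: [4.5, 8.4, 1.0]
gripper_width: 0.105
grip_force: 60.0
```

>>> {"name": "servo_tool", "arguments": {
  "motion": [0,0,0,-1.5,0,0,-1,0,0,0,-1,0,0,-1,0,0,0,-1,0,0,-1]
}}

```text
time: 4.87
ee_pos: [456.3, 21.4, 77.9]
tool_rot: [-0.001, 0.999, 0.044, 0.002]
wrist_force: [3.7, 8.7, 0.5]
gripper_width: 0.105
grip_force: 60.1
```

>>> {"name": "servo_tool", "arguments": {
  "motion": [0,0,0,-1,0,0,-1,0,0,0,-1,0,0,-1,0,0,0,-1,0,0,-1]
}}

```text
time: 5.12
ee_pos: [453.0, 21.1, 77.9]
tool_rot: [-0.001, 0.999, 0.044, 0.002]
wrist_force: [2.3, 7.7, 2.6]
gripper_width: 0.1
grip_force: 60.3
```

>>> {"name": "servo_tool", "arguments": {
  "motion": [0,0,0,-1,0,0,-1,0,0,0,-0.5,0,0,-1]
}}

```text
time: 5.28
ee_pos: [451.5, 21.0, 78.0]
tool_rot: [-0.001, 0.999, 0.044, 0.002]
wrist_force: [1.9, 7.3, 1.3]
gripper_width: 0.105
grip_force: 60.3
```

>>> {"name": "servo_tool", "arguments": {
  "motion": [0,0,0,-1,0,0,-1,0,0,0,-0.5,0,0,-1]
}}

```text
time: 5.45
ee_pos: [451.0, 20.9, 78.0]
tool_rot: [-0.001, 0.999, 0.044, 0.003]
wrist_force: [9.7, 9.2, -3.0]
gripper_width: 0.104
grip_force: 59.6
```

>>> {"name": "servo_tool", "arguments": {
  "motion": [0,0,0,1,0,0,0,0,0,0,0,0,0,0,0,0,0,0,0,0,0,0,0,0,0,0,-20,0,0,0,0,0,0,-22,0,0,0,0,14,31,0,0,0,0,0,14,31,0,0,0,0,0,15,32.6,0,0,0,0,0,0,0,22,0,0,0,0,0,0,17,0,0,0,0,0,0,3,0,0,0,0,0,0,0,0,0,0,0,0,0,0,-1,0,0,0,0,0,0,-1,0,0,0,0,0,0,-1,0,0,0,0,0,0,-1,0,0,0,0,0,0,-1,0,0,0,0,0,0,-1]
}}

```text
time: 6.95
ee_pos: [501.1, -69.9, 77.3]
tool_rot: [-0.0, 0.999, 0.044, 0.001]
wrist_force: [-1.7, 4.4, 6.1]
gripper_width: 0.099
grip_force: 59.3
```

>>> {"name": "servo_tool", "arguments": {
  "motion": [0,0,0,-3,0,0,-1,0,0,0,-4,0,0,-1,0,0,0,-4,0,0,-1,0,0,0,-4,0,0,-1,0,0,0,-4,0,0,-1,0,0,0,-4,0,0,-1,0,0,0,-4,0,0,-1,0,0,0,-3,0,0,-1,0,0,0,-3,0,0,-1,0,0,0,-1.5,0,0,-1,0,0,0,-1.5,0,0,-1,0,0,0,-1,0,0,-1,0,0,0,-1,0,0,-1]
}}

```text
time: 8.03
ee_pos: [464.2, -73.3, 77.3]
tool_rot: [-0.0, 0.999, 0.044, 0.002]
wrist_force: [4.7, 5.4, 3.6]
gripper_width: 0.102
grip_force: 58.8
```

>>> {"name": "servo_tool", "arguments": {
  "motion": [0,0,0,-1,0,0,-1,0,0,0,-1,0,0,-1,0,0,0,-1,0,0,-1,0,0,0,-1,0,0,-1]
}}

```text
time: 8.37
ee_pos: [460.1, -73.7, 77.3]
tool_rot: [-0.0, 0.999, 0.044, 0.002]
wrist_force: [2.0, 5.2, 3.9]
gripper_width: 0.102
grip_force: 59.1
```

>>> {"name": "servo_tool", "arguments": {
  "motion": [0,0,0,-1,0,0,-1,0,0,0,-1,0,0,-1]
}}

```text
time: 8.53
ee_pos: [458.0, -73.9, 77.3]
tool_rot: [-0.0, 0.999, 0.044, 0.002]
wrist_force: [2.7, 5.3, 4.1]
gripper_width: 0.107
grip_force: 59.1
```

>>> {"name": "servo_tool", "arguments": {
  "motion": [0,0,0,-1,0,0,-1,0,0,0,-1,0,0,-1]
}}

```text
time: 8.7
ee_pos: [456.3, -74.0, 77.3]
tool_rot: [-0.0, 0.999, 0.044, 0.002]
wrist_force: [9.3, 6.2, -0.8]
gripper_width: 0.103
grip_force: 58.5
```

>>> {"name": "servo_tool", "arguments": {
  "motion": [0,0,0,1,0,0,0,0,0,0,0,0,0,0,0,0,0,0,0,0,0,0,0,0,0,0,-20,0,0,0,0,0,0,-22,0,0,0,0,20,31,0,0,0,0,0,20,31,0,0,0,0,0,22,32.6,0,0,0,0,0,0,0,22,0,0,0,0,0,0,17,0,0,0,0,0,0,3,0,0,0,0,0,0,0,0,0,0,0,0,0,0,-1,0,0,0,0,0,0,-1,0,0,0,0,0,0,-1,0,0,0,0,0,0,-1,0,0,0,0,0,0,-1,0,0,0,0,0,0,-1]
}}

```text
time: 10.2
ee_pos: [526.2, -163.0, 77.4]
tool_rot: [-0.0, 0.999, 0.044, 0.001]
wrist_force: [-2.2, 4.4, 6.8]
gripper_width: 0.107
grip_force: 59.3
```

>>> {"name": "servo_tool", "arguments": {
  "motion": [0,0,0,-3,0,0,-1,0,0,0,-4,0,0,-1,0,0,0,-4,0,0,-1,0,0,0,-4,0,0,-1,0,0,0,-4,0,0,-1,0,0,0,-4,0,0,-1,0,0,0,-4,0,0,-1,0,0,0,-4,0,0,-1,0,0,0,-4,0,0,-1,0,0,0,-4,0,0,-1,0,0,0,-4,0,0,-1,0,0,0,-4,0,0,-1,0,0,0,-2,0,0,-1,0,0,0,-1,0,0,-1,0,0,0,-1,0,0,-1,0,0,0,-1,0,0,-1]
}}

```text
time: 11.53
ee_pos: [475.3, -167.7, 77.4]
tool_rot: [0.0, 0.999, 0.044, 0.002]
wrist_force: [5.1, 4.5, 3.8]
gripper_width: 0.106
grip_force: 59.0
```

>>> {"name": "servo_tool", "arguments": {
  "motion": [0,0,0,-1,0,0,-1,0,0,0,-1,0,0,-1,0,0,0,-1,0,0,-1,0,0,0,-1,0,0,-1]
}}

```text
time: 11.87
ee_pos: [471.4, -168.0, 77.4]
tool_rot: [0.0, 0.999, 0.044, 0.002]
wrist_force: [3.5, 3.3, 4.0]
gripper_width: 0.103
grip_force: 58.9
```

Rack x ≈ -95; continue.

>>> {"name": "servo_tool", "arguments": {
  "motion": [0,0,0,-1,0,0,-1,0,0,0,-1,0,0,-1,0,0,0,-1,0,0,-1]
}}

```text
time: 12.12
ee_pos: [468.1, -168.3, 77.4]
tool_rot: [0.0, 0.999, 0.044, 0.002]
wrist_force: [2.2, 3.1, 6.3]
gripper_width: 0.101
grip_force: 59.3
```

>>> {"name": "servo_tool", "arguments": {
  "motion": [0,0,0,-1,0,0,-1,0,0,0,-1,0,0,-1]
}}

```text
time: 12.28
ee_pos: [466.2, -168.5, 77.4]
tool_rot: [0.0, 0.999, 0.044, 0.002]
wrist_force: [7.2, 4.0, 3.8]
gripper_width: 0.102
grip_force: 59.1
```

>>> {"name": "servo_tool", "arguments": {
  "motion": [0,0,0,-0.7,0,0,-1,0,0,0,1.5,0,0,0,0,0,0,0,0,0,0,0,0,0,0,0,0,0,0,0,0,0,0,-20,0,0,0,0,0,0,-30,0,0,0,0,10,-22,-33,0,0,0,0,10,-22,-33,0,0,0,0,10,-22,-33,0,0,0,0,10,-30,-25,0,0,0,0,0,0,0,0,0,0,0,0,0,0,0]
}}

```text
time: 13.28
ee_pos: [497.9, -68.6, 251.0]
tool_rot: [0.0, 0.999, 0.045, 0.001]
wrist_force: [0.3, -0.7, -0.5]
gripper_width: 0.502
grip_force: 0.0
```

```bash
python3 - <<'E'
from h import *
print(st()['ee_pos'],st()['joint_velocities']); snap('wrist','w2'); snap('top','t2')
E
```

```text
[497.94555718 -68.58702617 251.02719741] [-0.03949713  0.01007891 -0.06108699 -0.01711244 -0.00421658 -0.01620476]
```

View pics/w2.png

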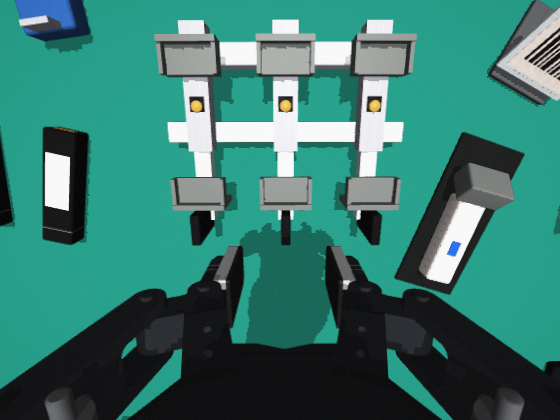

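All three brass buttons show at (196,105), (286,105), (375,105), so the arms are locked. Far stops' tops are at rows 35–40, near stops' at 205–210; nearest pack at (66,185).

```bash
python3 - <<'E'
from h import *
np.set_printoptions(precision=1,suppress=True)
c=load('w2');w1=load('w1');t=load('top0')
h=[]
for a,b in[((202,126),(196,105)),((289,126),(286,105)),((376,126),(375,105))]:
    x=atz(c,b,60); y=atz(w1,a,58); h.append((x+y)/2); print(x,y)
d=h[0]-h[2]; print('yaw',np.arctan2(-d[0],d[1]),np.hypot(d[0],d[1]))
ps=np.arctan2(-d[0],d[1]); e=np.array([np.cos(ps),np.sin(ps)]); O=np.mean(h,0)[:2]-30*e; print('O',O)
f=np.array([-e[1],e[0]])
for n,uv in[('farout',(286,35)),('farin',(286,40)),('nearin',(286,205)),('nearout',(286,210)),('nL',(199,210)),('nR',(372,209)),('fL',(188,36)),('fR',(384,35)),('fll',(159,38)),('flr',(217,38)),('fml',(258,38)),('fmr',(315,38)),('frl',(352,38)),('frr',(415,38))]:
    p=atz(c,uv,84)[:2]-O; print(n,p@e,p@f)
# packs from top
im=cv2.imread('pics/t2.png'); tc=load('t2')
hsv=cv2.cvtColor(im,cv2.COLOR_BGR2HSV)
m=((hsv[...,2]<70)).astype(np.uint8); m[:, :100]=0; m[:,215:]=0; m[:222]=0; m[292:]=0
n,l,s,ce=cv2.connectedComponentsWithStats(cv2.morphologyEx(m,cv2.MORPH_CLOSE,np.ones((9,9))))
for i in range(1,n):
    if s[i,4]>200:
        ys,xs=np.nonzero(l==i); r=cv2.minAreaRect(np.stack([xs,ys],1).astype(np.float32)); b=cv2.boxPoints(r)
        w=np.array([atz(tc,p,24)[:2] for p in b]); print(r, w.mean(0), [np.linalg.norm(w[k]-w[(k+1)%4]) for k in range(2)], [np.degrees(np.arctan2(*(w[(k+1)%4]-w[k])[::-1])) for k in range(2)])
# scanner colours etc
print(atz(c,(66,185),28))
E
```

```text
[577.2  32.4  60. ] [578.9  31.8  58. ]
[585.7 -63.   60. ] [587.4 -62.2  58. ]
[ 594.3 -157.4   60. ] [ 596.1 -156.3   58. ]
yaw 0.0905375179290022 189.6829950669897
O [556.8 -65.2]
farout 89.67493784270431 -0.19069992845900302
farin 85.47368108282987 -0.19528094031928625
nearin -74.64069699680029 -0.3776027165340982
nearout -80.26935366533812 -0.38424484390300884
nL -80.1702255730951 94.0653206185049
nR -79.24112045466039 -93.75119516129226
fL 89.03244849968279 91.234823225865
fR 89.83731613433594 -91.6373057368245
fll 87.47839573097771 118.54434842888166
flr 87.25804601593222 64.254846038746
fml 87.17755339171877 25.953419278261848
fmr 87.16816287766775 -27.2822548905481
frl 87.22593947509962 -61.87980020691464
frr 87.4414573435553 -120.9678132368607
((124.96002197265625, 253.28001403808594), (15.839192390441895, 50.628841400146484), 8.130102157592773) [486.2 422.7] [np.float64(149.44802203277402), np.float64(47.46930758913819)] [np.float64(-7.096104515616397), np.float64(-97.78483672143551)]
((158.91270446777344, 256.968017578125), (15.346304893493652, 50.331172943115234), 1.6846843957901) [475.9 321.4] [np.float64(148.41553234119604), np.float64(45.77471642250489)] [np.float64(-0.7580184424708345), np.float64(-91.39543606737715)]
((194.5385284423828, 262.13800048828125), (14.607596397399902, 50.5155143737793), 8.365885734558105) [461.3 215.4] [np.float64(148.5071661319364), np.float64(43.41735413265285)] [np.float64(-7.698011341397633), np.float64(-98.02313901416065)]
[468.4 203.9  28. ]
```

>>> {"name": "servo_tool", "arguments": {
  "motion": [0,0,5.6,0,0,0,0.6,0,0,5.6,0,0,0,0.6,0,0,0,-10.7,-37,0,0.6,0,0,0,-10.7,-37,0,0.6,0,0,0,-10.7,-37,0,0.6,0,0,0,-10.7,-37,0,0.6,0,0,0,-10.7,-37,0,0.6,0,0,0,-10.7,-37,0,0.6,0,0,0,-10.7,-37,0,0.6,0,0,0,-10.7,-37,0,0.6,0,0,0,-10.7,-37,0,0.6,0,0,0,-10.7,-37,0,0.6,0,0,0,0,0,0,0.6,0,0,0,0,0,0,0.6,0,0,0,0,0,0,0.6]
}}

```text
time: 14.63
ee_pos: [396.6, 98.3, 272.4]
tool_rot: [-0.074, 0.995, 0.07, -0.007]
wrist_force: [-0.2, 0.0, 1.2]
gripper_width: 0.801
grip_force: 0.0
```

```bash
python3 - <<'E'
from h import *
print(st()['ee_pos'],st()['joint_velocities']); snap('wrist','w3')
E
```

```text
[396.55807791  98.25450063 272.43091174] [-0.00187844  0.01054409  0.00766208  0.00189018  0.00203479  0.00087363]
```

View pics/w3.png

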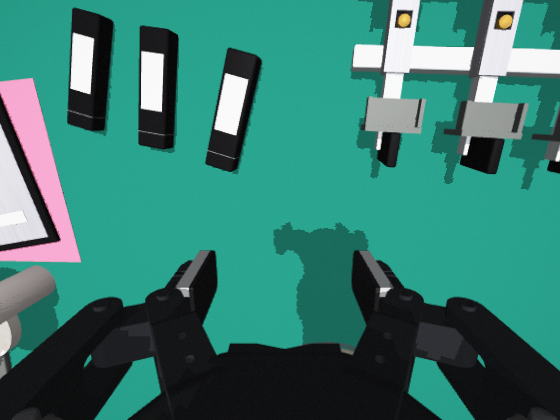

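```bash
python3 - <<'E'
from h import *
np.set_printoptions(precision=3,suppress=True)
print(st()); print(tool())
E
```

```text
{'time': 14.6833, 'q': array([ 0.139, -0.23 , -0.048,  1.756,  0.149,  3.14 ]), 'joint_velocities': array([ 0.001,  0.003,  0.006,  0.002,  0.004, -0.001]), 'tau': array([  0.252, -31.58 ,  45.607,   0.068,   0.486,  -0.004]), 'ee_pos': array([396.659,  98.296, 272.487]), 'tool_rot': array([-0.074,  0.995,  0.07 , -0.007]), 'wrist_force': array([-0.349, -0.208, -0.258]), 'wrist_torque': array([-0.201,  0.032,  0.015]), 'grip_force': 0.0, 'gripper_width': 0.7996740742583663}
[[  0.99    0.138  -0.024 396.659]
 [  0.14   -0.979   0.146  98.296]
 [ -0.003  -0.148  -0.989 272.487]
 [  0.      0.      0.      1.   ]]
```

```bash
cat >> h.py <<'E'
def Rd(psi):
    p=np.radians(psi); return np.array([[np.cos(p),np.sin(p),0],[np.sin(p),-np.cos(p),0],[0,0,-1]])
def plan(pos,Rt):
    T=tool(); rv=np.degrees(R.from_matrix(T[:3,:3].T@Rt).as_rotvec()); d=np.array(pos)-T[:3,3]
    np.set_printoptions(precision=2,suppress=True); print('turn',rv,'shift after turn',Rt.T@d,'dist',np.linalg.norm(d))
E
python3 - <<'E'
from h import *
plan([461,214,160],Rd(8)); plan([461,214,160],Rd(172.3))
c=load('w3');t=load('top0')
for a in[(225,105),(155,85),(84,68)]: print(atz(c,a,28))
E
```

```text
turn [-8.53  0.17  0.04] shift after turn [  79.82 -105.62  112.49] dist 173.72502741884347
turn [  -1.93  -12.18 -163.84] shift after turn [-48.26 123.28 112.49] dist 173.72502741884347
[470.23 222.49  28.  ]
[482.45 318.64  28.  ]
[491.46 420.51  28.  ]
```

>>> {"name": "servo_tool", "arguments": {
  "motion": [-4.27,0,0,0,0,0,0.6,-4.27,0,0,0,0,0,0.6,0,0,-7.14,0,0,0,0.6,0,0,-7.14,0,0,0,0.6,0,0,-7.14,0,0,0,0.6,0,0,-7.14,0,0,0,0.6,0,0,-7.14,0,0,0,0.6,0,0,-7.14,0,0,0,0.6,0,0,-7.14,0,0,0,0.6,0,0,-7.14,0,0,0,0.6,0,0,-7.14,0,0,0,0.6,0,0,-7.14,0,0,0,0.6,0,0,-7.14,0,0,0,0.6,0,0,-7.14,0,0,0,0.6,0,0,-7.14,0,0,0,0.6,0,0,-7.14,0,0,0,0.6,0,0,-7.14,0,0,0,0.6,0,0,-7.14,0,0,0,0.6,0,0,-7.14,0,0,0,0.6,0,0,-7.14,0,0,0,0.6]
}}

```text
time: 16.35
ee_pos: [400.8, 73.6, 272.7]
tool_rot: [-0.006, 0.354, 0.935, 0.007]
wrist_force: [0.8, 1.0, -0.6]
gripper_width: 0.796
grip_force: 0.0
```

>>> {"name": "servo_tool", "arguments": {
  "motion": [0,0,-7.14,0,0,0,0.6,0,0,-7.14,0,0,0,0.6,0,0,-7.14,0,0,0,0.6,0,0,-7.14,0,0,0,0.6,0,0,-7.14,0,0,0,0.6,0,0,0,-9.7,24.7,22.5,0.6,0,0,0,-9.7,24.7,22.5,0.6,0,0,0,-9.7,24.7,22.5,0.6,0,0,0,-9.7,24.7,22.5,0.6,0,0,0,-9.7,24.7,22.5,0.6,0,0,0,0,0,0,0.6,0,0,0,0,0,0,0.6]
}}

```text
time: 17.35
ee_pos: [460.6, 194.0, 160.3]
tool_rot: [-0.005, 0.052, 0.999, 0.008]
wrist_force: [0.4, -1.3, 0.2]
gripper_width: 0.799
grip_force: 0.0
```

```bash
python3 - <<'E'
from h import *
print(st()['q']); snap('wrist','w4'); plan([461,214,160],Rd(172.3))
E
```

```text
[ 0.38781108 -0.04570181 -0.09611049  1.52266769  0.01879429  0.49184683]
turn [ 0.94 -0.53  1.7 ] shift after turn [ 2.62 20.25  1.87] dist 20.503045068768873
```

View pics/w4.png

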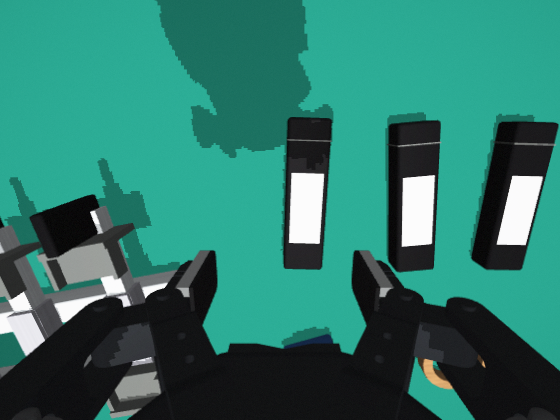

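Pack 3 fills (284–331, 118–268), directly below the gripper; packs 2 and 1 stand at (417,195) and (515,195).

```bash
python3 - <<'E'
from h import *
np.set_printoptions(precision=1,suppress=True)
c=load('w4');t=load('top0')
for n,P in[('p3',[(290,118),(331,118),(324,268),(284,268)]),('p2',[(396,122),(440,122),(433,269),(397,270)]),('p1',[(507,123),(557,124),(523,269),(484,269)])]:
    W=np.array([atz(c,p,28) for p in P]); print(n,W.mean(0),'len',np.linalg.norm((W[0]+W[1]-W[2]-W[3])/2),'wid',np.linalg.norm(W[0]-W[1]),np.linalg.norm(W[2]-W[3]),'yaw',np.degrees(np.arctan2(*((W[2]+W[3]-W[0]-W[1])[:2][::-1]))))
print(tri([(c,(307,190)),(t,(195,262))]))
plan([461,214,20],Rd(172.3))
E
```

```text
p3 [461.  218.1  28. ] len 146.51020144557188 wid 36.50859762794788 40.82727565156163 yaw -7.165365837298345
p2 [474.8 322.9  28. ] len 146.6472744816404 wid 39.96754202472362 37.379276980241684 yaw -0.2749189577117591
p1 [485.7 421.5  28. ] len 145.50847706068438 wid 46.929840790538925 41.55523424571164 yaw -4.999862455200535
(array([459.8, 220.2,  -3.8]), [np.float64(0.8191172217665252), np.float64(0.8191172217665773)])
turn [ 0.94 -0.53  1.7 ] shift after turn [  2.62  20.25 141.87] dist 143.33441547560577
```

>>> {"name": "servo_tool", "arguments": {
  "motion": [0.9,-0.5,1.6,1.5,11.6,20,0.6,0,0,0,1,11.6,30,0.6,0,0,0,0,0,35,0.6,0,0,0,0,0,35,0.6,0,0,0,0,0,25,0.6,0,0,0,0,0,12,0.6,0,0,0,0,0,0,0.6,0,0,0,0,0,0,-1,0,0,0,0,0,0,-1,0,0,0,0,0,0,-1,0,0,0,0,0,0,-1,0,0,0,0,0,0,-1],
  "squeeze": 40
}}

```text
time: 18.4
ee_pos: [462.9, 218.4, 8.7]
tool_rot: [0.003, 0.066, 0.998, 0.002]
wrist_force: [-0.9, -1.5, 6.5]
gripper_width: 0.459
grip_force: 41.7
```

```bash
cat >> h.py <<'E'
O=np.array([556.8,-65.2]); PS=5.19; e=np.array([np.cos(.0905),np.sin(.0905)]); f=np.array([-e[1],e[0]])
def seat(y,z,x=5): 
    p=O+x*e+y*f; return [p[0],p[1],z]
E
python3 - <<'E'
from h import *
s=st(); print(s['ee_pos'],s['gripper_width'],s['grip_force'],s['wrist_force']); plan([461,217,150],Rd(185.2));plan(seat(95,150),Rd(185.2)); print(seat(95,76))
E
```

```text
[462.93207703 218.4446933    8.67714759] 0.4585256335199729 41.748729944229126 [-0.89299073 -1.52943723  6.4631525 ]
turn [  0.19   0.31 -12.81] shift after turn [   2.06   -1.26 -141.32] dist 141.34344227402985
turn [  0.19   0.31 -12.81] shift after turn [ -72.8  -195.99 -141.32] dist 252.35359095031194
[np.float64(553.1937694868757), np.float64(29.863111149836712), 76]
```

>>> {"name": "servo_tool", "arguments": {
  "motion": [0,0,0,0,0,-10,-1,0,0,0,0,0,-30,-1,0,0,0,0,0,-35,-1,0,0,0,0,0,-35,-1,0,0,-6.4,0,0,-30,-1,0,0,-6.4,0,0,0,-1,0,0,0,-12.4,-32.7,0,-1,0,0,0,-12.4,-32.7,0,-1,0,0,0,-12.4,-32.7,0,-1,0,0,0,-12.4,-32.7,0,-1,0,0,0,-12.4,-32.7,0,-1,0,0,0,-12.4,-32.7,0,-1,0,0,0,0,0,0,-1,0,0,0,0,0,0,-1]
}}

```text
time: 19.57
ee_pos: [553.6, 27.6, 146.8]
tool_rot: [0.001, -0.044, 0.999, 0.001]
wrist_force: [-0.1, 0.6, -2.6]
gripper_width: 0.454
grip_force: 41.4
```

```bash
python3 - <<'E'
from h import *
s=st(); print(s['ee_pos'],s['gripper_width'],s['grip_force'],s['wrist_force']); plan(seat(95,80,6.7),Rd(185.2)); snap('wrist','w5'); snap('top','t5')
E
```

```text
[553.55022146  27.61347822 146.77908959] 0.45436338521091096 41.358304023742676 [-0.07865151  0.60581295 -2.61887291]
turn [ 0.11  0.14 -0.16] shift after turn [-1.55  2.27 66.78] dist 66.83568659719464
```

View pics/w5.png

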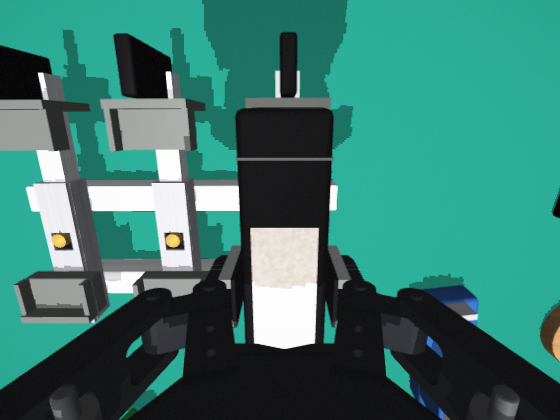

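Pack held level, its robot-side end at row ~110, columns 237–332, above the left cradle's near stop (246–330, row 100).

```bash
python3 - <<'E'
from h import *
c=load('w5')
for uv in[(238,113),(331,113)]:
    p=atz(c,uv,166)[:2]-O; print(p@e,p@f)
for uv in[(246,100),(330,100),(246,107),(330,107)]:
    p=atz(c,uv,84)[:2]-O; print('stop',p@e,p@f)
for uv in[(60,240),(173,240)]:
    p=atz(c,uv,60)[:2]-O; print('btn',p@e,p@f)
s=st(); p=s['ee_pos'][:2]-O; print('tcp',p@e,p@f)
E
```

```text
-68.6394612820885 74.90759064001696
-68.5747686042339 111.51094301287415
stop -78.9359787977119 68.4339294958062
stop -78.84732087665573 123.02982523579205
stop -74.61243953459987 68.27659054245746
stop -74.52139590341663 123.20284847047522
btn 28.524250927193474 -93.42896423411487
btn 28.603228050394385 1.0146931524283154
tcp 4.704035480621493 94.60293937456375
```

>>> {"name": "servo_tool", "arguments": {
  "motion": [0,0,0,0,0.7,20,-1,0,0,0,0,0,20,-1,0,0,0,0,0,10,-1,0,0,0,0,0,5,-1,0,0,0,0,0,4,-1,0,0,0,0,0,3,-1,0,0,0,0,0,2,-1,0,0,0,0,0,0,-1,0,0,0,0,0,0,-1]
}}

```text
time: 20.42
ee_pos: [553.4, 30.0, 82.4]
tool_rot: [0.001, -0.045, 0.999, 0.001]
wrist_force: [-0.0, -0.5, -2.3]
gripper_width: 0.463
grip_force: 41.3
```

>>> {"name": "servo_tool", "arguments": {
  "motion": [0,0,0,0,0,1,-1,0,0,0,0,0,0.7,-1,0,0,0,0,0,0,-1,0,0,0,0,0,0,0.2,0,0,0,0,0,0,0.2,0,0,0,0,0,0,0.2,0,0,0,0,0,0,0.2]
}}

```text
time: 21.0
ee_pos: [553.2, 30.0, 80.1]
tool_rot: [0.001, -0.045, 0.999, 0.001]
wrist_force: [0.5, -0.9, -0.1]
gripper_width: 0.605
grip_force: 0.0
```

```bash
python3 - <<'E'
from h import *
s=st(); print(s['ee_pos'],s['gripper_width'],s['grip_force'],s['wrist_force']); plan([474,322.3,160],Rd(180));
for n in(180,): plan([474,322.3,160],Rd(n))
E
```

```text
[553.15764333  29.97317267  80.14262785] 0.6051752385768578 0.0 [ 0.48996507 -0.89575149 -0.11016995]
turn [0.11 0.11 5.21] shift after turn [ 79.16 292.33 -79.86] dist 313.20617228638616
turn [0.11 0.11 5.21] shift after turn [ 79.16 292.33 -79.86] dist 313.20617228638616
```

>>> {"name": "servo_tool", "arguments": {
  "motion": [0,0,0,0,0,-15,0.2,0,0,0,0,0,-30,0.2,0,0,0,0,0,-35,0.2,0,0,5.7,0,0,0,0.6,0,0,0,9.9,36.6,0,0.6,0,0,0,9.9,36.6,0,0.6,0,0,0,9.9,36.6,0,0.6,0,0,0,9.9,36.6,0,0.6,0,0,0,9.9,36.6,0,0.6,0,0,0,9.9,36.6,0,0.6,0,0,0,9.9,36.6,0,0.6,0,0,0,9.9,36.6,0,0.6,0,0,0,0,0,0,0.6,0,0,0,0,0,0,0.6,0,0,0,0,0,0,0.6]
}}

```text
time: 22.25
ee_pos: [476.2, 323.2, 160.4]
tool_rot: [0.001, 0.004, 1.0, 0.001]
wrist_force: [-0.4, -1.0, 0.9]
gripper_width: 0.801
grip_force: 0.0
```

```bash
python3 - <<'E'
from h import *
snap('wrist','w6'); snap('top','t6'); plan([475,322.3,3],Rd(179.5))
E
```

```text
turn [ 0.1   0.1  -0.06] shift after turn [  1.69   0.01 157.65] dist 157.65691834292798
```

View pics/w6.png

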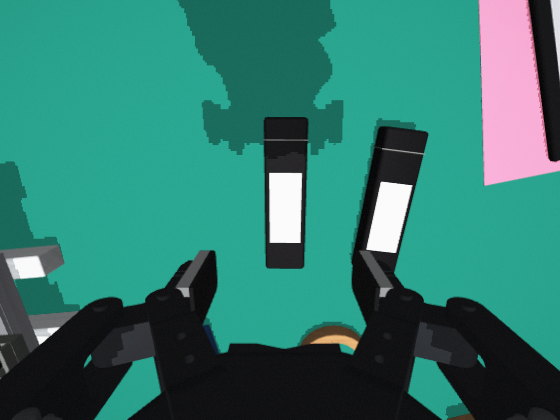

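Pack 2 is at (286,193), centred between the fingers and straight; pack 1 sits at (395,200).

>>> {"name": "servo_tool", "arguments": {
  "motion": [0,0,0,1.5,0,20,0.4,0,0,0,0,0,35,0.4,0,0,0,0,0,35,0.4,0,0,0,0,0,35,0.4,0,0,0,0,0,20,0.4,0,0,0,0,0,10,0.4,0,0,0,0,0,0,0.4,0,0,0,0,0,0,-1,0,0,0,0,0,0,-1,0,0,0,0,0,0,-1,0,0,0,0,0,0,-1,0,0,0,0,0,0,-1]
}}

```text
time: 23.35
ee_pos: [476.3, 324.1, 7.8]
tool_rot: [0.002, 0.004, 1.0, 0.002]
wrist_force: [-0.3, -1.7, 7.1]
gripper_width: 0.455
grip_force: 42.9
```

```bash
python3 - <<'E'
from h import *
np.set_printoptions(precision=1,suppress=True)
c=load('w6')
for n,P in[('p2',[(265,119),(307,119),(303,268),(267,268)])]:
    W=np.array([atz(c,p,28) for p in P]); print(n,W.mean(0),'yaw',np.degrees(np.arctan2(*((W[2]+W[3]-W[0]-W[1])[:2][::-1]))))
s=st(); print(s['ee_pos'],s['gripper_width'],s['grip_force'],s['wrist_force']); plan(seat(0,150,5),Rd(185.2))
E
```

```text
p2 [476.2 324.8  28. ] yaw -0.7021026127105862
[476.3 324.1   7.8] 0.455329713861145 42.885244488716125 [-0.3 -1.7  7.1]
turn [ 0.19  0.28 -5.7 ] shift after turn [ -49.9  -395.03 -142.25] dist 422.82046579656827
```

>>> {"name": "servo_tool", "arguments": {
  "motion": [0,0,0,0,0,-12,-1,0,0,0,0,0,-30,-1,0,0,0,0,0,-35,-1,0,0,0,0,0,-35,-1,0,0,-5.7,0,0,-28,-1,0,0,0,-5,-39.5,0,-1,0,0,0,-5,-39.5,0,-1,0,0,0,-5,-39.5,0,-1,0,0,0,-5,-39.5,0,-1,0,0,0,-5,-39.5,0,-1,0,0,0,-5,-39.5,0,-1,0,0,0,-5,-39.5,0,-1,0,0,0,-5,-39.5,0,-1,0,0,0,-5,-39.5,0,-1,0,0,0,-5,-39.5,0,-1,0,0,0,0,0,0,-1,0,0,0,0,0,0,-1,0,0,0,0,0,0,-1]
}}

```text
time: 24.85
ee_pos: [560.3, -65.4, 145.5]
tool_rot: [0.001, -0.045, 0.999, 0.001]
wrist_force: [0.2, 0.3, -1.4]
gripper_width: 0.461
grip_force: 41.9
```

```bash
python3 - <<'E'
from h import *
s=st(); print(s['ee_pos'],s['gripper_width'],s['grip_force'],s['wrist_force']);snap('wrist','w7'); plan(seat(0.2,79.8,5),Rd(185.2)); 
E
```

```text
[560.34797058 -65.44905681 145.53089226] 0.4605745621573056 41.89864218235016 [ 0.20448106  0.33265842 -1.40003833]
turn [0.12 0.12 0.04] shift after turn [-1.42  0.13 65.7 ] dist 65.71181309126912
```

View pics/w7.png

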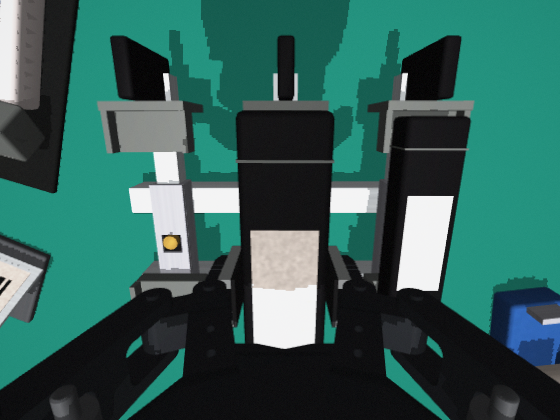

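The first pack lies well in the left cradle (395–468, 118+); the second is centred over the middle one.

>>> {"name": "servo_tool", "arguments": {
  "motion": [0,0,0,-0.6,0,20,-1,0,0,0,0,0,20,-1,0,0,0,0,0,10,-1,0,0,0,0,0,5,-1,0,0,0,0,0,4,-1,0,0,0,0,0,3,-1,0,0,0,0,0,2,-1,0,0,0,0,0,1,-1,0,0,0,0,0,0.5,-1,0,0,0,0,0,0,-1,0,0,0,0,0,0,-1]
}}

```text
time: 25.82
ee_pos: [561.4, -65.4, 79.8]
tool_rot: [0.001, -0.045, 0.999, 0.001]
wrist_force: [0.6, 0.5, -1.7]
gripper_width: 0.461
grip_force: 41.9
```

>>> {"name": "servo_tool", "arguments": {
  "motion": [0,0,0,0,0,0.5,-1,0,0,0,0,0,0,0.2,0,0,0,0,0,0,0.2,0,0,0,0,0,0,0.2,0,0,0,0,0,0,0.2,0,0,0,0,0,-15,0.2,0,0,0,0,0,-30,0.2,0,0,0,0,0,-35,0.2]
}}

```text
time: 26.48
ee_pos: [559.8, -65.3, 157.9]
tool_rot: [-0.001, -0.045, 0.999, 0.001]
wrist_force: [1.0, 0.3, -0.6]
gripper_width: 0.599
grip_force: 0.0
```

```bash
python3 - <<'E'
from h import *
s=st(); print(s['ee_pos'],s['gripper_width'],s['grip_force'],s['wrist_force'],s['q']);plan([486,422,160],Rd(173.5)); 
E
```

```text
[559.8460668  -65.33330059 157.93360459] 0.5991628266592541 0.0 [ 0.98374003  0.28145677 -0.63669068] [-0.11727336  0.10676016  0.05560177  1.52217013  0.00217577 -0.20819695]
turn [ 0.14 -0.13 11.71] shift after turn [128.54 475.84  -2.07] dist 492.90085963791574
```

>>> {"name": "servo_tool", "arguments": {
  "motion": [0,0,5.85,0,0,0,0.4,0,0,5.85,0,0,0,0.4,0,0,0,9.9,36.6,0,0.4,0,0,0,9.9,36.6,0,0.4,0,0,0,9.9,36.6,0,0.4,0,0,0,9.9,36.6,0,0.4,0,0,0,9.9,36.6,0,0.4,0,0,0,9.9,36.6,0,0.4,0,0,0,9.9,36.6,0,0.4,0,0,0,9.9,36.6,0,0.4,0,0,0,9.9,36.6,0,0.4,0,0,0,9.9,36.6,0,0.4,0,0,0,9.9,36.6,0,0.4,0,0,0,9.9,36.6,0,0.4,0,0,0,9.9,36.6,0,0.4,0,0,0,0,0,0,0.4,0,0,0,0,0,0,0.4]
}}

```text
time: 27.9
ee_pos: [486.1, 423.5, 158.9]
tool_rot: [0.0, 0.055, 0.998, 0.001]
wrist_force: [-0.8, -1.1, -0.2]
gripper_width: 0.699
grip_force: 0.0
```

```bash
python3 - <<'E'
from h import *
snap('wrist','w8'); snap('top','t8'); plan([486,422,3],Rd(173.5))
E
```

```text
turn [0.09 0.07 0.02] shift after turn [  1.03   0.5  156.61] dist 156.613752025732
```

View pics/w8.png

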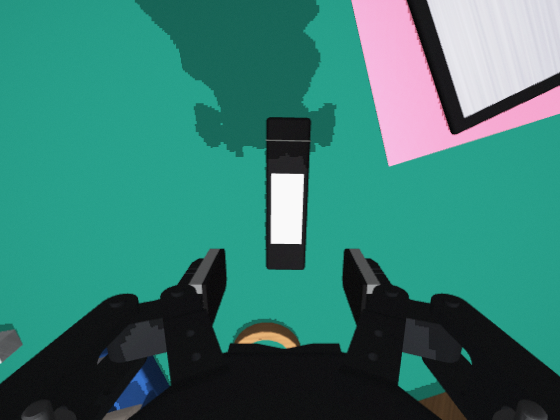

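Pack 1 is centred under the gripper at (287,193), leaning about 1.5° clockwise.

>>> {"name": "servo_tool", "arguments": {
  "motion": [0,0,1.2,0.5,0.8,20,0.4,0,0,0,0,0,35,0.4,0,0,0,0,0,35,0.4,0,0,0,0,0,35,0.4,0,0,0,0,0,20,0.4,0,0,0,0,0,9,0.4,0,0,0,0,0,0,0.4,0,0,0,0,0,0,-1,0,0,0,0,0,0,-1,0,0,0,0,0,0,-1,0,0,0,0,0,0,-1,0,0,0,0,0,0,-1]
}}

```text
time: 29.0
ee_pos: [488.1, 423.7, 8.4]
tool_rot: [0.002, 0.067, 0.998, 0.002]
wrist_force: [0.6, -0.7, 7.3]
gripper_width: 0.458
grip_force: 42.6
```

```bash
python3 - <<'E'
from h import *
np.set_printoptions(precision=1,suppress=True)
c=load('w8')
for n,P in[('p1',[(267,119),(311,119),(304,268),(266,268)])]:
    W=np.array([atz(c,p,28) for p in P]); print(n,W.mean(0),'yaw',np.degrees(np.arctan2(*((W[2]+W[3]-W[0]-W[1])[:2][::-1]))))
s=st(); print(s['ee_pos'],s['gripper_width'],s['grip_force'],s['wrist_force']); plan(seat(-95,150,5),Rd(185.2))
E
```

```text
p1 [486.  426.5  28. ] yaw -7.615867185402081
[488.1 423.7   8.4] 0.4583831200803878 42.629438638687134 [ 0.6 -0.7  7.3]
turn [  0.24   0.28 -12.9 ] shift after turn [ -29.13 -588.08 -141.56] dist 605.5819967291843
```

>>> {"name": "servo_tool", "arguments": {
  "motion": [0,0,0,0,0,-12,-1,0,0,0,0,0,-30,-1,0,0,0,0,0,-35,-1,0,0,-6.45,0,0,-35,-1,0,0,-6.45,0,0,-28,-1,0,0,0,-2.05,-39.2,0,-1,0,0,0,-2.05,-39.2,0,-1,0,0,0,-2.05,-39.2,0,-1,0,0,0,-2.05,-39.2,0,-1,0,0,0,-2.05,-39.2,0,-1,0,0,0,-2.05,-39.2,0,-1,0,0,0,-2.05,-39.2,0,-1,0,0,0,-2.05,-39.2,0,-1,0,0,0,-2.05,-39.2,0,-1,0,0,0,-2.05,-39.2,0,-1,0,0,0,-2.05,-39.2,0,-1,0,0,0,-2.05,-39.2,0,-1,0,0,0,-2.05,-39.2,0,-1,0,0,0,-2.05,-39.2,0,-1,0,0,0,-2.05,-39.2,0,-1]
}}

```text
time: 30.67
ee_pos: [570.5, -162.0, 146.2]
tool_rot: [0.001, -0.045, 0.999, 0.001]
wrist_force: [1.1, -0.2, -1.0]
gripper_width: 0.461
grip_force: 41.6
```

>>> {"name": "servo_tool", "arguments": {
  "motion": [0,0,0,0,0,0,-1,0,0,0,0,0,0,-1,0,0,0,0,0,0,-1]
}}

```text
time: 30.92
ee_pos: [570.5, -160.0, 145.5]
tool_rot: [0.001, -0.045, 0.999, 0.001]
wrist_force: [-0.5, 0.5, -0.8]
gripper_width: 0.458
grip_force: 41.7
```

```bash
python3 - <<'E'
from h import *
c,im=snap('wrist','w9'); plan(seat(-94.8,80.4,7),Rd(185.2)); p=tool()[:2,3]-O; print(p@e,p@f)
g=im[:,:,:].astype(int).sum(2); print([int(v) for v in g[104:124,285]]); print([int(v) for v in g[125,228:345:3]])
E
```

```text
turn [0.11 0.13 0.04] shift after turn [-1.83  0.24 65.01] dist 65.04083320650545
5.171669825291245 -95.04366299951192
[292, 291, 166, 48, 44, 40, 43, 51, 54, 63, 64, 60, 62, 64, 59, 62, 69, 71, 61, 66]
[196, 195, 195, 44, 58, 70, 56, 65, 67, 60, 62, 63, 60, 66, 66, 66, 65, 66, 58, 70, 62, 55, 59, 65, 57, 65, 64, 58, 50, 62, 63, 58, 57, 49, 43, 139, 201, 196, 201]
```

```bash
python3 - <<'E'
from h import *
for n in('w5','w7','w9'):
    g=cv2.imread(f'pics/{n}.png').astype(int).sum(2); k=np.nonzero(g[100:130,285]<90)[0][0]+100
    r=g[125]; xs=[x for x in range(225,350) if r[x]<100]; c=load(n); zc=c[2][2,3]
    m=(xs[0]+xs[-1])/2; p=atz(c,(m,k),zc-125)[:2]-O; print(n,k,xs[0],xs[-1],zc,p@e,p@f)
E
```

```text
w5 109 236 332 288.37830817604396 -70.198969575252 93.014912700176
w7 111 236 333 287.16008470060837 -71.06857920372956 -0.25480212611300573
w9 107 236 332 287.07139081044255 -71.06392620574188 -95.57828303827299
```

>>> {"name": "servo_tool", "arguments": {
  "motion": [0,0,0,-1.2,0.2,20,-1,0,0,0,0,0,20,-1,0,0,0,0,0,10,-1,0,0,0,0,0,5,-1,0,0,0,0,0,4,-1,0,0,0,0,0,3,-1,0,0,0,0,0,1.5,-1,0,0,0,0,0,1,-1,0,0,0,0,0,0.5,-1,0,0,0,0,0,0,-1,0,0,0,0,0,0,-1]
}}

```text
time: 31.88
ee_pos: [572.1, -159.7, 80.4]
tool_rot: [0.001, -0.045, 0.999, 0.001]
wrist_force: [-0.2, 0.1, 2.1]
gripper_width: 0.456
grip_force: 42.1
```

>>> {"name": "servo_tool", "arguments": {
  "motion": [0,0,0,0,0,0.5,-1,0,0,0,0,0,0,0.2,0,0,0,0,0,0,0.2,0,0,0,0,0,0,0.2,0,0,0,0,0,0,0.2,0,0,0,0,0,-15,0.2,0,0,0,0,0,-30,0.2,0,0,0,0,0,-35,0.2,0,0,0,10,0,-35,0.2,0,0,0,20,0,-35,0.2,0,0,0,20,0,-35,0.2,0,0,0,0,0,0,0.2]
}}

```text
time: 32.88
ee_pos: [520.8, -165.2, 272.3]
tool_rot: [0.005, -0.045, 0.999, -0.001]
wrist_force: [0.5, 0.1, 1.1]
gripper_width: 0.601
grip_force: 0.0
```

```bash
python3 - <<'E'
from h import *
s=st(); print(s['ee_pos'],s['q'],s['time']); snap('wrist','w10'); snap('top','t10')
E
```

```text
[ 520.78530159 -165.18324969  272.32282651] [-0.30821923  0.0871313   0.25661805  1.72975616  0.00206165 -0.39843103] 32.8833
```

View pics/w10.png

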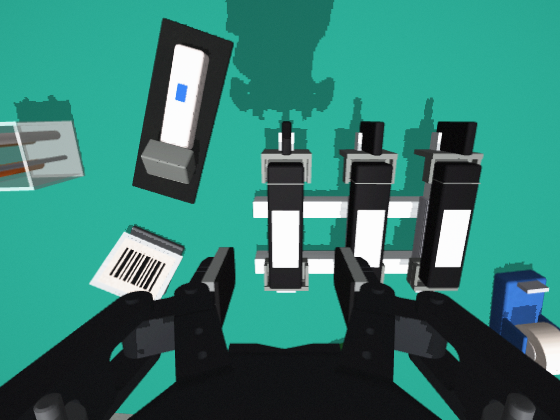

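All three packs lie in their cradles. The scanner's body is at (183,95) with its blue button at (181,92) and head at (168,160); the card at (140,260) is partly hidden by a finger, so I move for one clearer view.

>>> {"name": "servo_tool", "arguments": {
  "motion": [0,0,0,-25,-14,0,0.2,0,0,0,-25,-14,0,0.2,0,0,0,-25,-14,0,0.2,0,0,0,0,0,0,0.2,0,0,0,0,0,0,0.2]
}}

```text
time: 33.4
ee_pos: [601.1, -199.8, 260.3]
tool_rot: [-0.002, -0.045, 0.999, 0.002]
wrist_force: [0.6, -0.1, -0.7]
gripper_width: 0.596
grip_force: 0.0
```

```bash
python3 - <<'E'
from h import *
c,im=snap('wrist','w11'); print(st()['ee_pos']); cv2.imwrite('pics/w11c.png',cv2.resize(im[0:300,60:340,::-1],None,fx=2,fy=2,interpolation=cv2.INTER_CUBIC))
E
```

```text
[ 600.33769609 -199.45292143  261.75276693]
```

View pics/w11c.png

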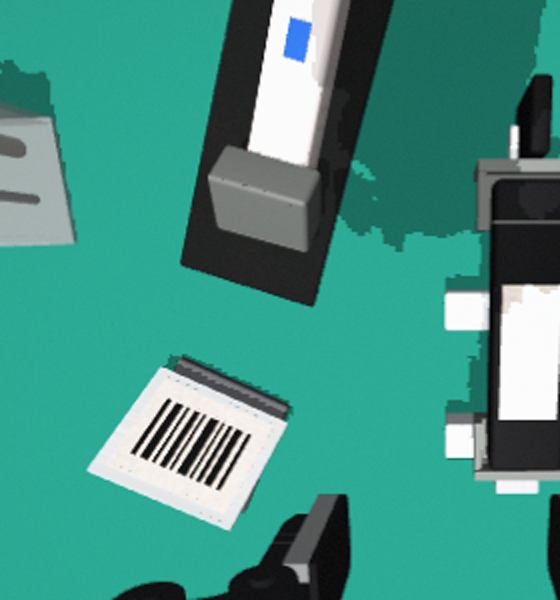

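```bash
python3 - <<'E'
from h import *
from scipy.optimize import least_squares
np.set_printoptions(precision=2,suppress=True)
c=load('w11');w10=load('w10');w2=load('w2')
lo=[(143.5,183.5),(204,209.5)]; hi=[(104,235.5),(175,264)]   # each: right(-y), left(+y)
for A,B in[(33,38),(38,33)]:
    def res(p):
        h=np.array([np.cos(p[3]),np.sin(p[3]),0]); y=np.array([-h[1],h[0],0]); u=(h+[0,0,1])*.7071; C=p[:3]; r=[]
        for uv,s,t in[(lo[0],-1,-1),(lo[1],-1,1),(hi[0],1,-1),(hi[1],1,1)]: r+=list(proj(c,C+s*A*u+t*B*y)-uv)
        return np.array(r+[ (p[2]-46)*.3])
    s=least_squares(res,[674,-357,46,-.3]); print(A,B,s.x,np.degrees(s.x[3]),s.cost,s.fun)
P=np.array([atz(w10,p,6)[:2] for p in[(163,18),(234,43),(194,203),(133,185)]]); print('pad',P.mean(0),'len',np.linalg.norm((P[2]+P[3]-P[0]-P[1])/2),'wid',np.linalg.norm(P[0]-P[1]),'yaw',np.degrees(np.arctan2(*((P[2]+P[3]-P[0]-P[1])[::-1]))))
print('blue',tri([(c,(209,20)),(w10,(181,92)),(w2,(454,249))]))
# body outline in w10: white pixels
im=cv2.imread('pics/w10.png')[:,:,::-1].astype(int); m=(im.min(2)>170); m[:, :140]=0; m[:,230:]=0; m[165:]=0; m[:25]=0
for r in(50,60,75,115,130,140):
    xs=np.nonzero(m[r])[0]; print(r,xs.min(),xs.max())
ys,xs=np.nonzero(m); print(ys.min(),ys.max())
E
```

```text
33 38 [ 656.35 -343.31   71.17   -0.36] -20.784749402175596 74.31101848534686 [-1.33  3.23 -3.76  3.39  5.47 -2.89 -0.92 -3.83  7.55]
38 33 [ 655.46 -342.93   71.5    -0.36] -20.582750492081672 115.37286273743233 [ 4.85  1.27 -5.47 -2.22  7.29  2.34 -6.96 -2.26  7.65]
pad [ 460.81 -309.15] len 216.27167719392716 wid 89.25423919023767 yaw -12.663320966427095
blue (array([ 430.29, -296.71,   37.95]), [np.float64(0.7419290267699256), np.float64(0.5871350955374325), np.float64(0.35794282249685805)])
50 174 199
60 173 202
75 170 200
115 164 192
130 162 189
140 161 188
45 156
```

```bash
python3 - <<'E'
from h import *
from scipy.optimize import least_squares
np.set_printoptions(precision=2,suppress=True)
c=load('w11')
lo=[(143.5,183.5),(204,209.5)]; hi=[(104,235.5),(175,264)]
def mk(free):
    def res(p):
        h=np.array([np.cos(p[3]),np.sin(p[3]),0]); y=np.array([-h[1],h[0],0]); u=h*np.cos(p[6])+np.array([0,0,np.sin(p[6])]); C=p[:3]; r=[]
        for uv,s,t in[(lo[0],-1,-1),(lo[1],-1,1),(hi[0],1,-1),(hi[1],1,1)]: r+=list(proj(c,C+s*p[4]*u+t*p[5]*y)-uv)
        return np.array(r+[(p[2]-46)*.3,(p[6]-.785)*(20 if not free else .1)])
    return res
for f in(0,1):
    s=least_squares(mk(f),[674,-357,46,-.3,38,40,.785]); print(s.x,np.degrees(s.x[3]),s.fun)
# barcode centre by dark bars: corners in crop (170,399),(250,433),(132,453),(220,490)
b=[(60+x/2,y/2) for x,y in[(170,399),(250,433),(132,453),(220,490)]]
L=[b[0],b[3],b[1],b[2]]
X=np.cross(np.cross([*L[0],1],[*L[1],1]),np.cross([*L[2],1],[*L[3],1])); uv=X[:2]/X[2]
q=[lo[0],hi[1],lo[1],hi[0]]; Y=np.cross(np.cross([*q[0],1],[*q[1],1]),np.cross([*q[2],1],[*q[3],1])); uv2=Y[:2]/Y[2]
print(uv,atz(c,uv,46),uv2,atz(c,uv2,46)); t=load('top0')
print(tri([(c,uv2),(t,(391,190))]))
E
```

```text
[ 665.16 -353.13   46.     -0.35   41.46   43.45    0.83] -19.876055211099985 [-0.64 -0.53  0.19  0.16  0.72  0.11 -0.32  0.22 -0.    0.86]
[ 664.9  -352.92   46.     -0.34   42.49   43.4     0.89] -19.38412866612956 [-0.16  0.05  0.36  0.03  0.09  0.07 -0.27 -0.15 -0.    0.01]
[156.95 221.25] [ 664.68 -354.43   46.  ] [158.32 221.38] [ 664.68 -352.71   46.  ]
(array([ 677.3 , -366.14,   12.56]), [np.float64(0.32512458870452743), np.float64(0.32512458870446803)])
```

```bash
python3 - <<'E'
from h import *
np.set_printoptions(precision=2,suppress=True)
t=load('t10'); im=cv2.imread('pics/t10.png'); sub=im[165:215,360:420]; m=((sub.min(2)>110)).astype(np.uint8)
n,l,s,ce=cv2.connectedComponentsWithStats(m)
for i in range(1,n):
    if s[i,4]>40: uv=ce[i]+[360,165]; print('cardblob',s[i],uv,atz(t,uv,46))
print('C in top',proj(t,[665,-353.5,46]))
ys,xs=np.nonzero(cv2.morphologyEx(m,cv2.MORPH_CLOSE,np.ones((5,5)))); print(cv2.minAreaRect(np.stack([xs+360,ys+165],1).astype(np.float32)))
w=load('w10')
A=atz(w,(187.5,60),36)[:2];B=atz(w,(175.5,130),36)[:2]; print(A,B,'yaw',np.degrees(np.arctan2(*(B-A)[::-1])))
h=(B-A)/np.linalg.norm(B-A); E=atz(w,(189,43),36)[:2]; print('rear',E,'grip',E+72*h)
# head in w10: front-bottom
for uv,z in[((141,168),61),((195,150),61)]: print(atz(w,uv,z))
# pad frame
print(tool()[:3,3])
plan([450,-302,140],Rd(168))
E
```

```text
cardblob [ 11  12  40  31 560] [390.7  191.66] [ 669.6  -356.69   46.  ]
C in top [389.6  193.24]
((390.643798828125, 192.11643981933594), (34.05897521972656, 23.876394271850586), 20.556045532226562)
[ 393.92 -289.75] [ 474.39 -304.48] yaw -10.37431150677065
rear [ 375.93 -288.07] grip [ 446.75 -301.04]
[ 520.7  -337.46   61.  ]
[ 493.57 -273.02   61.  ]
[ 600.34 -199.45  261.75]
turn [ 0.18 -0.12 17.21] shift after turn [ 125.73 -131.56  121.75] dist 218.95447574057272
```

>>> {"name": "servo_tool", "arguments": {
  "motion": [0,0,5.6,0,0,0,0.4,0,0,5.6,0,0,0,0.4,0,0,5.5,0,0,0,0.4,0,0,0,25.4,-26,20,0.4,0,0,0,25.4,-26,20,0.4,0,0,0,25.4,-26,20,0.4,0,0,0,25.4,-26,20,0.4,0,0,0,25.4,-26,20,0.4,0,0,0,0,0,30,0.4,0,0,0,0,0,0,0.4,0,0,0,0,0,0,0.4,0,0,0,0,0,0,0.4]
}}

```text
time: 34.45
ee_pos: [450.8, -300.9, 135.6]
tool_rot: [0.002, 0.1, 0.995, 0.001]
wrist_force: [-0.7, -0.0, 0.9]
gripper_width: 0.697
grip_force: 0.0
```

```bash
python3 - <<'E'
from h import *
print(st()['ee_pos']); plan([447,-300.3,13],Rd(168.5)); c,im=snap('wrist','w12')
E
```

```text
[ 450.78218578 -300.94562792  135.59180434]
turn [0.1  0.18 0.06] shift after turn [  3.83  -0.12 122.59] dist 122.65183348216357
```

View pics/w12.png

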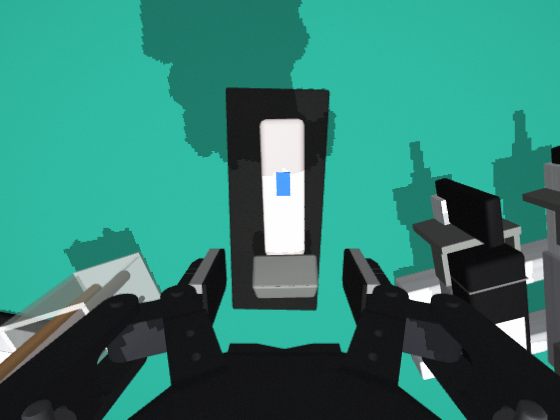

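Scanner body runs (262–304, 120–250) straight between the fingers, head at (285,275), blue button at (284,184).

>>> {"name": "servo_tool", "arguments": {
  "motion": [0,0,0,3.8,-0.4,20,0.4,0,0,0,0,0,30,0.4,0,0,0,0,0,35,0.4,0,0,0,0,0,25,0.4,0,0,0,0,0,10,0.4,0,0,0,0,0,0,0.4,0,0,0,0,0,0,0.4,0,0,0,0,0,0,-1,0,0,0,0,0,0,-1,0,0,0,0,0,0,-1,0,0,0,0,0,0,-1,0,0,0,0,0,0,-1],
  "squeeze": 50
}}

```text
time: 35.5
ee_pos: [447.9, -301.6, 16.3]
tool_rot: [0.003, 0.1, 0.995, 0.0]
wrist_force: [1.6, 1.3, 7.5]
gripper_width: 0.409
grip_force: 51.4
```

```bash
python3 - <<'E'
from h import *
T=tool(); print(T[:3,3],st()['gripper_width'],st()['grip_force'],st()['wrist_force'])
C=np.array([667,-355,46]); ph=np.radians(-20); h=np.array([np.cos(ph),np.sin(ph),0]); 
w=C+100*.7071*(-h+[0,0,1]); g=w-80.5*h+[0,0,.5]; print('grip',g)
# grip point in tool at grasp: (447,-300.3,22)
off=np.array([447,-300.3,22])-T[:3,3]; loc=T[:3,:3].T@off; print('off',off,loc)
tgt=g-Rd(160)@np.array([loc[0],0,loc[2]]); print('tcp',tgt); plan(tgt,Rd(160))
E
```

```text
[ 447.90803595 -301.61226431   16.33598419] 0.4093807132242708 51.36619985103607 [1.55770043 1.3408291  7.51893678]
grip [ 524.90907881 -303.28313413  117.21      ]
off [-0.90803595  1.31226431  5.66401581] [ 1.12236394  1.11044332 -5.66876149]
tcp [ 525.96375592 -303.6670052   111.54123851]
turn [0.08 0.29 8.51] shift after turn [-74.05  24.77 -95.21] dist 123.12984134983192
```

>>> {"name": "servo_tool", "arguments": {
  "motion": [0,0,0,0,0,-10,-1,0,0,0,0,0,-25,-1,0,0,0,0,0,-30,-1,0,0,4.25,0,0,-30,-1,0,0,4.25,0,0,0,-1,0,0,0,-18.5,6.2,0,-1,0,0,0,-18.5,6.2,0,-1,0,0,0,-18.5,6.2,0,-1,0,0,0,-18.5,6.2,0,-1,0,0,0,0,0,0,-1,0,0,0,0,0,0,-1,0,0,0,0,0,0,-1,0,0,0,0,0,0,-1]
}}

```text
time: 36.58
ee_pos: [523.7, -303.0, 109.4]
tool_rot: [0.001, 0.174, 0.985, 0.001]
wrist_force: [-0.7, -0.4, -2.1]
gripper_width: 0.408
grip_force: 50.2
```

```bash
python3 - <<'E'
from h import *
plan([526,-303.7,111.5],Rd(160)); s=st(); print(s['ee_pos'],s['gripper_width'],s['wrist_force'],s['wrist_torque'])
c,im=snap('scene','s13'); w,_=snap('wrist','w13')
u=proj(c,[560,-320,100]).astype(int); a=max(0,u[0]-90);b=max(0,u[1]-70)
cv2.imwrite('pics/s13c.png',cv2.resize(im[b:b+140,a:a+180,::-1],None,fx=4,fy=4,interpolation=cv2.INTER_CUBIC)); print(a,b,proj(c,[667,-355,46]))
E
```

```text
turn [ 0.13  0.05 -0.01] shift after turn [-2.38  0.14 -2.12] dist 3.1897443709706295
[ 523.71 -303.02  109.38] 0.4081009145991534 [-0.71 -0.35 -2.11] [0.03 0.   0.03]
128 87 [191.21 180.93]
```

View pics/s13c.png

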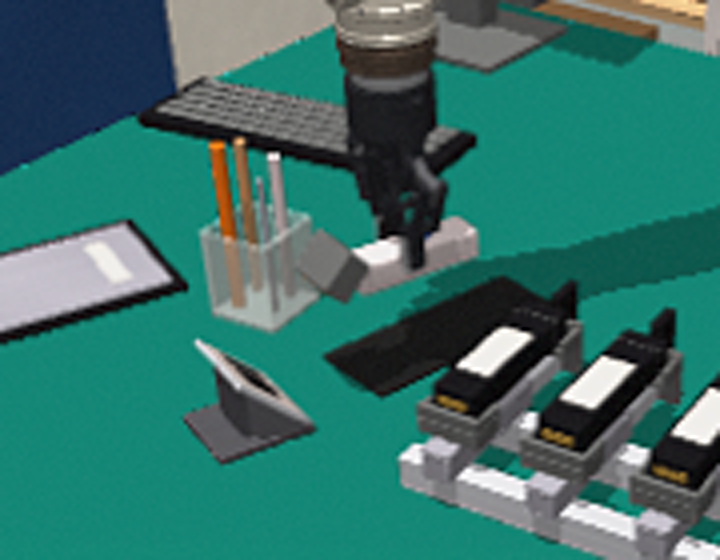

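The scanner is held level facing the card; the card middle at crop (256,375) = scene (192,181) matches my estimate. Hold for two seconds.

>>> {"name": "servo_tool", "arguments": {
  "motion": [0,0,0,-2,0,-2,-1,0,0,0,0,0,0,-1,0,0,0,0,0,0,-1,0,0,0,0,0,0,-1,0,0,0,0,0,0,-1,0,0,0,0,0,0,-1,0,0,0,0,0,0,-1,0,0,0,0,0,0,-1,0,0,0,0,0,0,-1,0,0,0,0,0,0,-1,0,0,0,0,0,0,-1,0,0,0,0,0,0,-1,0,0,0,0,0,0,-1,0,0,0,0,0,0,-1,0,0,0,0,0,0,-1,0,0,0,0,0,0,-1,0,0,0,0,0,0,-1,0,0,0,0,0,0,-1,0,0,0,0,0,0,-1,0,0,0,0,0,0,-1]
}}

```text
time: 38.35
ee_pos: [526.3, -303.7, 110.9]
tool_rot: [0.001, 0.174, 0.985, 0.001]
wrist_force: [0.2, -0.2, -1.3]
gripper_width: 0.411
grip_force: 50.2
```

>>> {"name": "servo_tool", "arguments": {
  "motion": [0,0,0,0,0,0,-1,0,0,0,0,0,0,-1,0,0,0,0,0,0,-1,0,0,0,0,0,0,-1,0,0,0,0,0,0,-1,0,0,0,0,0,0,-1,0,0,0,0,0,0,-1,0,0,0,0,0,0,-1,0,0,0,0,0,0,-1,0,0,0,0,0,0,-1]
}}

```text
time: 39.18
ee_pos: [526.3, -303.7, 110.9]
tool_rot: [0.001, 0.174, 0.985, 0.001]
wrist_force: [0.3, 0.2, -1.4]
gripper_width: 0.408
grip_force: 50.2
```

```bash
python3 - <<'E'
from h import *
s=st(); print(s['ee_pos'],s['time'],s['wrist_force'],s['wrist_torque']); plan([460,-308.5,60],Rd(167.5)); 
E
```

```text
[ 526.28058381 -303.66705381  110.93009937] 39.1833 [ 0.3198989   0.21236821 -1.43964933] [-0.05295211  0.01409556  0.01164869]
turn [ 0.14  0.06 -7.49] shift after turn [ 63.66 -19.06  50.93] dist 83.72782202556583
```

>>> {"name": "servo_tool", "arguments": {
  "motion": [0,0,-3.75,0,0,0,-1,0,0,-3.75,0,0,0,-1,0,0,0,22.5,-6.3,0,-1,0,0,0,22.5,-6.3,0,-1,0,0,0,22.5,-6.3,0,-1,0,0,0,0,0,0,-1,0,0,0,0,0,25,-1,0,0,0,0,0,30,-1,0,0,0,0,0,20,-1,0,0,0,0,0,8,-1,0,0,0,0,0,4,-1,0,0,0,0,0,3,-1,0,0,0,0,0,2,-1,0,0,0,0,0,0,-1,0,0,0,0,0,0,-1]
}}

```text
time: 40.43
ee_pos: [457.0, -307.7, 19.8]
tool_rot: [0.001, 0.109, 0.994, 0.001]
wrist_force: [0.3, -0.1, -1.9]
gripper_width: 0.408
grip_force: 50.2
```

>>> {"name": "servo_tool", "arguments": {
  "motion": [0,0,0,0,0,1.5,-1,0,0,0,0,0,1,-1,0,0,0,0,0,0.7,-1,0,0,0,0,0,0,-1,0,0,0,0,0,0,0.3,0,0,0,0,0,0,0.3,0,0,0,0,0,0,0.3,0,0,0,0,0,0,0.3,0,0,0,0,0,-10,0.3,0,0,0,0,0,-30,0.3,0,0,0,0,0,-35,0.3,0,0,0,0,0,-35,0.3,0,0,0,0,0,-35,0.3,0,0,0,10,0,-35,0.3,0,0,0,10,0,-35,0.3,0,0,0,0,0,0,0.3,0,0,0,0,0,0,0.3]
}}

```text
time: 41.85
ee_pos: [437.0, -303.9, 233.8]
tool_rot: [0.003, 0.109, 0.994, -0.0]
wrist_force: [0.4, -0.2, -1.4]
gripper_width: 0.651
grip_force: 0.0
```

```bash
python3 - <<'E'
from h import *
s=st(); print(s['ee_pos'],s['time'],s['grip_force'],s['wrist_force']); snap('wrist','w14'); snap('top','t14')
E
```

```text
[ 436.9814151  -303.93950659  233.76467446] 41.85 0.0 [ 0.40602467 -0.23126221 -1.39358819]
```

View pics/w14.png

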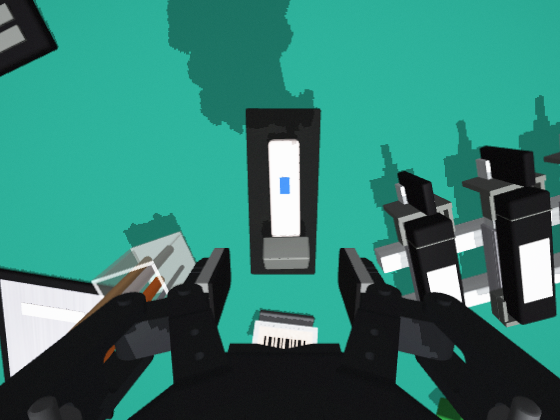

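The scanner lies upright, centred on its pad at (284,190), and the packs are still seated at (440,265) and (525,255).

```bash
python3 -c "
from h import *
print(workorder.job_done())"
```

```text
the job is handed in; nothing more can be done
None
```

I did the whole task in order and handed it in at about 42 s of the 210 s. All three arms locked with their buttons up, the three packs went into their cradles, the scanner was held at the card for over two seconds, and it is back upright on its pad. I saw all three packs seated before the scan and the two in the last picture still in place after it. The judge's result was not shown.

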